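# Deburr the last column tube and lay the batch in the cradle

## Robot

A 7-joint arm with a two-finger parallel gripper is mounted at the origin on the work surface. World frame = base frame: x ahead of the robot, y to its left, z up, the work surface at z = 0. Lengths are in m, angles in rad, forces in N, time in s.
With the tool pointing down it reaches from about 0.425 to 0.875 m from the base axis. Payload 4.7 kg.
Tool frame: the origin (TCP) lies midway between the tips of the shut fingers; the grasp point (between the pads) lies 19 mm behind it; z points along the fingers, y is the direction in which the jaws open and shut (so a half turn about z gives the same grasp; the last joint's range is limited). The gripper opens to 87 mm and grips with 3 to 60 N. Pads are 19 mm wide; open, the fingers measure 117 mm over their backs; the gripper's body (75 mm by 190 mm) begins 51 mm behind the grasp point.
Start: joints at [1.329, 0.321, -0.07, 1.45, 0.023, 1.371, -0.057], TCP at [0.164, -0.629, 0.189] pointing down, gripper open.
Joint ranges: [-2.86, 2.86], [-0.3, 2.09], [-1.38, 1.24], [0.06, 2.45], [-1.56, 4.7], [0.09, 2.05], [-2.69, 2.69]. Speed limits (rad/s): [2.57, 2.57, 3.14, 3.14, 3.14, 3.14, 3.14].

## Interface

Orientations are given as a rotation vector (axis times angle).
In Python, from bench import get_state, eyes, job gives the robot as it stands. The module is installed in compiled form; this text tells all that it offers.
- The arm moves only by the shell command python3 -m jog 'ROWS' [FORCE]. ROWS is JSON, a list that holds one entry, the list of rows, each a list of 5 numbers: the opening, from 0 (shut) to 1 (fully open), then the shift along the tool's x, y, z in units of 40 mm (1.0 is 40 mm), then the turn about the tool's z in units of 5 degrees (1.0 is 5 degrees). In form: [[[jaw, dx, dy, dz, turn], ...]]. A call has 1 to 10 rows; each row shifts and turns the commanded pose from where the row before left it, along the tool's axes as they then stand; what a row does not reach is not made up. A row lasts 1/8 s, in which the tool goes at most 62.5 mm and 10.7 degrees, less where a joint would pass 70% of its speed; a pose out of reach is approached as far as the arm can. A call is refused whole if a number of a shift passes 1 or a number of a turn 1, either way. A call with a gripper value outside its range is refused whole. The fingers move at their own pace and stop on an object; FORCE is the grip in N (left out, the last holds). Time passes only in rows, so rows that do not move let the fingers close. It gives the time, the measured TCP pose, the force and the opening at its end, in the units of the state.
- get_state(): the state, without advancing time (a new reading comes with each control period).
- eyes.get_image(name): name is "scene" or "top" or "wrist"; returns (picture, depth): 420x560x3 uint8, red, green, blue; 420x560 float32, m along the optical axis (not along the pixel's ray), 0 where there is no reading.
- eyes.camera_params(name): a dict with "camera_matrix" (3x3 intrinsics, pixels), "pose" (4x4, takes a point from camera to world coordinates); the wrist camera has in their place "mount" (4x4, takes a point from camera to tool coordinates, whose origin is the TCP and whose axes are the flange's). Camera axes: x right, y down, z forward; pixel columns grow to the right and rows downward; lengths in m; the calibration is good to about 2 mm. A picture is of the moment at which its call begins: read the wrist's pose just before it. camera_params takes no time and is no camera call.
- job.close_job(): hands the job in, once; it reports no verdict.
The state is a dict: "time": time; "joint_positions": joint angles; "qd": joint speeds; "joint_torque": joint torques, N m; "position": TCP position; "tool_rot": TCP orientation; "ft_force": force on the tool from outside, world axes, zero at the start; "torque": the same for the moment, N m; "grip_width": opening from 0.0 (shut) to 1.0 (fully open).
Only numpy, scipy, OpenCV 4.12 (cv2) and the standard library are available. Lean on these libraries where they do the work, as an engineer would, in place of code of your own. Each camera call takes 0.05 s, during which the arm holds its last target. There are 200 camera calls.

## Task

Take the deburring tool from its stand, run its blade slowly once right round the inner edge of the freshly cut tube's upper end, starting at the line sawn in the holding block and going anticlockwise seen from above until it is back at the line, with the cone-shaped floating blade pressed lightly and steadily on the edge and never bottomed hard. Put the tool back hanging upright in its stand, and lay every tube of the batch, the deburred one and those standing on the bench, on its side in the cradle, one to a V place, resting across both rails with its middle about midway between them. Work around the bottle, the tip box and the pen cup.

Things in the scene. Friction and masses are not known exactly. Their poses are not given: they have to be found in the camera images.
- cut_tube: Freshly cut tube: cream plastic, outside diameter 40 mm, bore 30 mm, length 130 mm, about 90 g. Stands upright and loose in the holding block's bore, its foot 10 mm and its upper end 140 mm above the bench, 75 mm of it showing; 0.3 mm of play all round, so the upper end can lean 1 to 2 mm. It may turn. Lift it straight up 60 mm or more to take it out. Origin at the centre of its foot, z along its axis.
- tube_a: Another cream plastic tube like cut_tube, its ends already finished; stands upright loose on the bench, or is absent (None). Grip it on the outside. Origin at the centre of its foot, z along its axis.
- tube_b: Another cream plastic tube like cut_tube, its ends already finished; stands upright loose on the bench, or is absent (None). Grip it on the outside. Origin at the centre of its foot, z along its axis.
- tube_c: Another cream plastic tube like cut_tube, its ends already finished; stands upright loose on the bench, or is absent (None). Grip it on the outside. Origin at the centre of its foot, z along its axis.
- cut_tube_mid (a point): Middle of cut_tube: on its axis, halfway along it, 65 mm from either end; axes as cut_tube.
- tube_a_mid (a point): Middle of tube_a: on its axis, halfway along it, 65 mm from either end; axes as tube_a.
- tube_b_mid (a point): Middle of tube_b: on its axis, halfway along it, 65 mm from either end; axes as tube_b.
- tube_c_mid (a point): Middle of tube_c: on its axis, halfway along it, 65 mm from either end; axes as tube_c.
- block: White plastic holding block fixed to the bench, 80 x 80 x 65 mm high, with a vertical blind bore of 41 mm diameter and 55 mm depth in its top. A 3 mm wide dark sawn line runs on its top from the bore to the middle of one side and down that side. Origin at the centre of its underside, z up; the line lies on its +x side.
- bore (a point): Centre of the seated tube's upper end: on the bore's axis 140 mm above the bench; axes as block (x to the sawn line, y a quarter turn anticlockwise from it seen from above). The edge to deburr is the circle of 15 mm radius about it. The blade is on the edge when its flank touches the tube with its point inside: tip 5 to 15 mm from this axis (10 to 12 is right) and 0 to 11 mm below this height.
- tool: Deburring tool, 122 mm long, 82 g, hanging upright in its stand, blade down. Origin on its axis under a guard disc (diameter 36, thickness 6 mm); z up. Above the guard a black handle of 18 mm diameter reaches 62 mm above the origin (grip it at 25 to 45 mm). Below: a 14 mm barrel to 34 mm down, then a stem and a 90 degree conical blade, point down, 20 mm wide, its point 60 mm below the origin.
- blade_tip (a point): Point of the conical blade, on the tool's axis, 60 mm below the tool's origin when nothing presses on it; moves up towards the barrel when pressed. The cone widens from 3 mm at the point to 20 mm diameter 8.5 mm above it.
- blade (a joint): How far the floating blade is pushed into the barrel (m): 0 free, 0.010 at the stop. Spring: 0.7 N at the start of travel plus 0.7 N per mm; 2 to 6 mm of travel is a good working pressure.
- stand: Grey tool stand fixed to the bench, a 60 x 60 x 75 mm high block with a vertical hole of 26 mm diameter and 68 mm depth in its top. Origin at the centre of its underside, z up.
- stand_top (a point): Centre of the hole's mouth on the stand's top face, 75 mm above the bench; the origin of the tool lies here when it hangs in the stand.
- cradle: Steel cradle fixed to the bench: grey tray 120 x 330 x 6 mm with two 10 mm wide rails at x = -45 and +45 mm. Each has V places at y = -114, -38, 38, 114 mm: sides at 45 degrees, mouth 60 mm wide, rail top 56 and V bottom 26 mm above the bench. Origin at the centre of the underside, z up. A laid tube lies along x, axis 54 mm above the bench; 80 mm between the rails is free for fingers.
- bottle: Bystander: clear bottle, 60 mm diameter, 150 mm high, loose. Origin at the centre of its underside.
- tip_box: Bystander: pipette-tip box, 85 x 120 x 67 mm, loose. Origin at the centre of its underside.
- pen_cup: Bystander: dark cup with pens, 72 mm diameter, about 155 mm high, loose. Origin at the centre of its underside.

How it is judged:
By the outcome, as a careful person would: the job done as asked, in the order asked, and still so for the second after the job is handed in, with the robot touching nothing.
Of tube_a, tube_b, tube_c only 1 to 3 are there at a start; the rules pass over those that are not, and their reading is None.
At some moment in a run one of tube_a, tube_b, tube_c may be knocked a few centimetres aside while the robot is not near it.
It also fails if it takes over 210 s, if anything falls off the work surface, if the arm or the gripper's body presses on something with over 40 N, if the wrist force passes 120 N, or if a joint passes its speed limit or range.

## Working session

There is one attempt and no reset: what is moved stays moved. The work goes in short steps, Python scripts to look and compute and a shell command to move; the robot and the scene stay as the last step left them, time stands still between calls to the robot, and variables do not carry over. Pictures are saved under pics/ and viewed, about 12 in all and at most 16, crops included, and the job is handed in when it is done.

```bash
mkdir -p pics
cat > h.py <<'E'
import numpy as np, cv2
from bench import get_state, eyes, job
from scipy.spatial.transform import Rotation as R
def T(name):
    p=eyes.camera_params(name)
    if 'pose' in p: return np.array(p['camera_matrix']),np.array(p['pose'])
    s=get_state(); M=np.eye(4); M[:3,:3]=R.from_rotvec(s['tool_rot']).as_matrix(); M[:3,3]=s['position']
    return np.array(p['camera_matrix']),M@np.array(p['mount'])
def cloud(name):
    K,P=T(name); im,d=eyes.get_image(name)
    v,u=np.mgrid[:d.shape[0],:d.shape[1]]
    c=np.stack([(u-K[0,2])/K[0,0]*d,(v-K[1,2])/K[1,1]*d,d],-1)
    w=c@P[:3,:3].T+P[:3,3]; w[d==0]=np.nan
    return im,w,K,P
def ray(K,P,u,v,z):
    r=P[:3,:3]@np.array([(u-K[0,2])/K[0,0],(v-K[1,2])/K[1,1],1]); t=(z-P[2,3])/r[2]; return P[:3,3]+t*r
def st():
    s=get_state(); print(round(s['time'],3),np.round(s['position'],4),np.round(s['tool_rot'],3),'ft',np.round(s['ft_force'],2),'g',round(s['grip_width'],3))
E
python3 - <<'E'
from h import *
for n in ['scene','top']:
    im,w,K,P=cloud(n); np.savez(n,im=im,w=w,K=K,P=P); cv2.imwrite(f'pics/{n}0.png',im[:,:,::-1]); print(n,np.round(K,1),np.round(P,3))
st(); s=get_state(); print(R.from_rotvec(s['tool_rot']).as_matrix().round(3)); print(eyes.camera_params('wrist'))
E
```

```text
scene [[538.9   0.  275.5]
 [  0.  538.9 201.1]
 [  0.    0.    1. ]] [[-0.072  0.86  -0.505  1.215]
 [ 0.997  0.069 -0.024  0.045]
 [ 0.015 -0.505 -0.863  1.155]
 [ 0.     0.     0.     1.   ]]
top [[446.8   0.  288. ]
 [  0.  446.8 205.5]
 [  0.    0.    1. ]] [[ 0.011 -0.982  0.187  0.428]
 [-1.    -0.013 -0.013  0.017]
 [ 0.015 -0.187 -0.982  0.989]
 [ 0.     0.     0.     1.   ]]
0.1 [ 0.1643 -0.6283  0.1882] [-3.114 -0.401  0.   ] ft [-0.01  0.25  0.71] g 1.001
[[ 0.967  0.253 -0.001]
 [ 0.253 -0.967  0.002]
 [-0.    -0.002 -1.   ]]
{'camera_matrix': array([[303.06120292,   0.        , 282.48301763],
       [  0.        , 303.06120292, 209.67177197],
       [  0.        ,   0.        ,   1.        ]]), 'mount': array([[ 1.34669000e-04, -9.66857375e-01, -2.55317055e-01,
         6.89171393e-02],
       [ 9.99999946e-01,  5.40843869e-05,  3.22646305e-04,
         2.78644862e-04],
       [-2.98144293e-04, -2.55317085e-01,  9.66857330e-01,
        -1.95709815e-01],
       [ 0.00000000e+00,  0.00000000e+00,  0.00000000e+00,
         1.00000000e+00]])}
```

View pics/scene0.png

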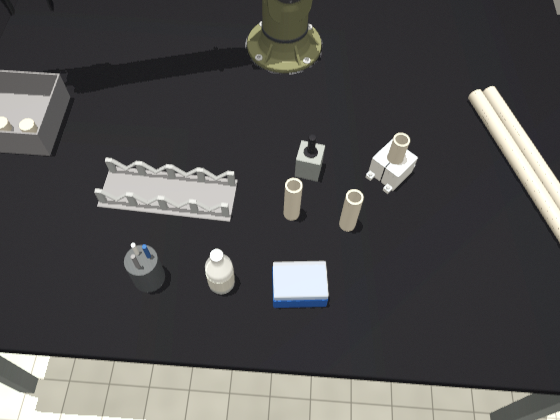

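View pics/top0.png

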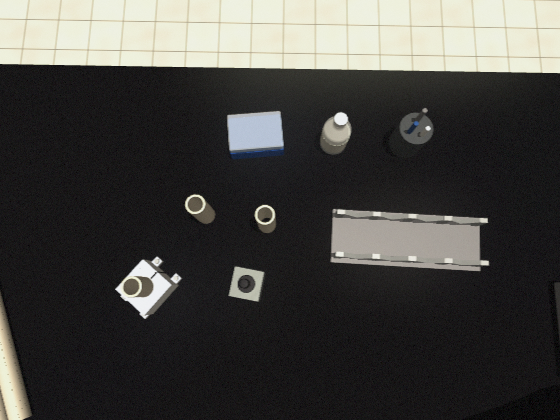

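Scene view: block with cut tube (400,150), stand (310,160), tubes at (293,200) and (351,210), cradle (170,190), bottle (220,270), tip box (300,284), pen cup (145,268). Top view: tube rims at (196,205), (265,215) and (132,287), and no third bench tube.

```bash
cat > m.py <<'E'
from h import *
def comps(name,lo,hi,box=None):
    d=np.load(name+'.npz') if isinstance(name,str) else name
    w=d['w']; m=((w[...,2]>lo)&(w[...,2]<hi)).astype(np.uint8)
    n,l,s,c=cv2.connectedComponentsWithStats(m)
    for i in range(1,n):
        if s[i,4]>25:
            q=w[l==i]; (cx,cy),r=cv2.minEnclosingCircle(q[:,:2].astype(np.float32))
            print('  ',s[i].tolist(),'mean',np.round(q.mean(0),4),'min',np.round(q.min(0),3),'max',np.round(q.max(0),3),'circ',round(cx,4),round(cy,4),round(r,4))
if __name__=='__main__':
    for n in ['top','scene']:
        for lo,hi in [(.122,.136),(.137,.148),(.045,.072),(.072,.082),(.095,.12)]:
            print(n,lo,hi); comps(n,lo,hi)
E
python3 m.py
```

```text
top 0.122 0.136
   [186, 194, 20, 21, 162] mean [0.5925 0.1869 0.1282] min [0.573 0.168 0.122] max [0.613 0.206 0.133] circ 0.5931 0.1874 0.0201
   [255, 205, 21, 20, 157] mean [0.5733 0.0502 0.1287] min [0.554 0.031 0.122] max [0.593 0.07  0.133] circ 0.5738 0.0508 0.02
   [133, 276, 12, 20, 44] mean [0.436  0.282  0.1293] min [0.417 0.277 0.122] max [0.452 0.296 0.136] circ 0.4345 0.2901 0.0185
   [240, 279, 10, 9, 41] mean [0.4409 0.0858 0.1332] min [0.434 0.078 0.125] max [0.449 0.095 0.136] circ 0.4413 0.0869 0.0089
   [124, 280, 8, 15, 37] mean [0.431  0.3089 0.1286] min [0.419 0.301 0.122] max [0.445 0.312 0.136] circ 0.4316 0.3034 0.0134
top 0.137 0.148
   [334, 118, 13, 10, 30] mean [ 0.7578 -0.0922  0.1424] min [ 0.751 -0.109  0.138] max [ 0.771 -0.084  0.148] circ 0.7646 -0.0968 0.0136
   [121, 276, 22, 22, 143] mean [0.4323 0.2973 0.1389] min [0.413 0.276 0.137] max [0.452 0.316 0.142] circ 0.4326 0.2962 0.0202
top 0.045 0.072
   [228, 111, 56, 43, 2070] mean [0.7664 0.0781 0.066 ] min [0.723 0.017 0.045] max [0.816 0.138 0.072] circ 0.7699 0.0781 0.0702
   [394, 128, 29,
[... 9731 characters left out ...]
7 0.067 0.12 ] circ 0.5645 0.0532 0.0139
   [285, 191, 17, 11, 98] mean [0.5874 0.0539 0.1074] min [0.576 0.036 0.095] max [0.594 0.073 0.12 ] circ 0.5786 0.0542 0.0188
   [348, 193, 13, 10, 69] mean [0.5783 0.1931 0.1082] min [0.573 0.178 0.096] max [0.591 0.205 0.12 ] circ 0.586 0.1914 0.0142
   [344, 201, 18, 12, 97] mean [0.6055 0.1871 0.1073] min [0.586 0.17  0.095] max [0.612 0.209 0.119] circ 0.5934 0.1892 0.0198
   [124, 245, 34, 32, 712] mean [ 0.7695 -0.2584  0.1008] min [ 0.73  -0.296  0.095] max [ 0.802 -0.224  0.12 ] circ 0.7662 -0.261 0.0372
   [205, 255, 27, 25, 354] mean [ 0.7737 -0.0917  0.1055] min [ 0.741 -0.123  0.095] max [ 0.794 -0.066  0.12 ] circ 0.7666 -0.0944 0.0295
```

Run:
```python
from h import *
d=np.load('top.npz');im=d['im'][:,:,::-1]
a=cv2.resize(im[240:330,100:200],None,fx=6,fy=6,interpolation=cv2.INTER_CUBIC)
d=np.load('scene.npz');im=d['im'][:,:,::-1]
b=cv2.resize(im[115:205,355:455],None,fx=6,fy=6,interpolation=cv2.INTER_CUBIC)
cv2.imwrite('pics/blk.png',cv2.resize(np.hstack([a,b]),(800,360)))
```

```text
(no output)
```

View pics/blk.png

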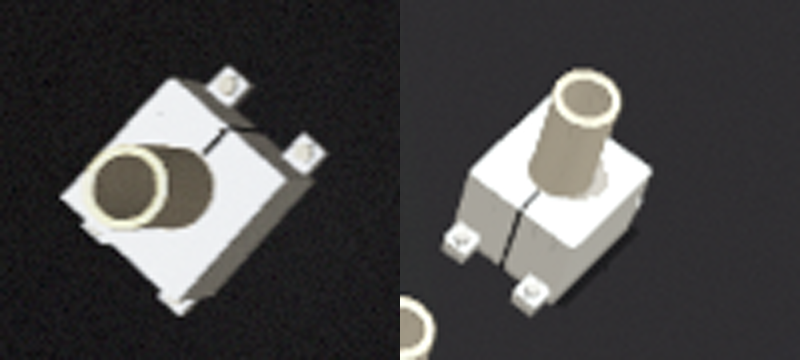

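Top crop: the sawn line runs up and to the right from the bore, about (205,152) to (228,128), so roughly along world (+x,−y). I have enough to start. I'll move above the tool stand by way of the cradle side.

```bash
python3 -m jog '[[[1,0,0,-1,0.98],[1,0,0,-1,0.98],[1,0,0,-0.5,0.98],[1,0,0,0,0]]]' 40
python3 -m jog '[[[1,1,-0.9,0,0],[1,1,-0.9,0,0],[1,1,-0.9,0,0],[1,1,-0.9,0,0],[1,1,-0.9,0,0],[1,1,-0.9,0,0],[1,1,-0.9,0,0],[1,1,-0.9,0,0],[1,1,-0.9,0,0],[1,0,0,0,0]]]'
python3 -m jog '[[[1,-0.2,-0.95,0,0],[1,-0.2,-0.95,0,0],[1,-0.2,-0.95,0,0],[1,-0.2,-0.95,0,0],[1,-0.2,-0.95,0,0],[1,-0.2,-0.95,0,0],[1,-0.2,-0.95,0,0],[1,-0.2,-0.95,0,0],[1,-0.2,-0.95,0,0],[1,0,0,0,0]]]'
cat > wr.py <<'E'
import sys; from h import *
n=sys.argv[1]; st(); print('q',np.round(get_state()['joint_positions'],2))
im,w,K,P=cloud('wrist'); np.savez(n,im=im,w=w,K=K,P=P); cv2.imwrite(f'pics/{n}.png',im[:,:,::-1])
E
python3 wr.py w1
```

```text
time: 0.6
position: [0.1647, -0.6296, 0.2907]
tool_rot: [3.139, 0.0, 0.001]
ft_force: [0.4, 0.1, 0.1]
grip_width: 1.003
time: 1.85
position: [0.5277, -0.2989, 0.2868]
tool_rot: [-3.137, -0.017, 0.002]
ft_force: [-0.2, -0.9, 0.1]
grip_width: 1.002
time: 3.1
position: [0.4517, 0.0393, 0.2882]
tool_rot: [3.141, 0.008, -0.002]
ft_force: [0.7, -0.5, -0.3]
grip_width: 1.002
3.1 [0.4517 0.0393 0.2882] [ 3.141e+00  8.000e-03 -2.000e-03] ft [ 0.67 -0.54 -0.32] g 1.002
q [ 0.54 -0.13 -0.61  1.72 -0.07  1.53 -1.63]
```

View pics/w1.png

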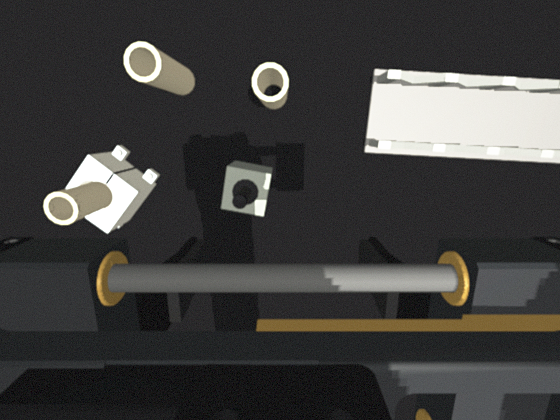

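Run:
```python
from h import *
from m import comps
for lo,hi in [(.122,.136),(.072,.0785),(.079,.085),(.09,.12)]:
    print(lo,hi); comps(np.load('w1.npz'),lo,hi)
```

```text
0.122 0.136
   [124, 42, 40, 41, 710] mean [0.5901 0.1894 0.1285] min [0.57  0.17  0.122] max [0.609 0.21  0.133] circ 0.5902 0.1896 0.0202
   [252, 63, 36, 39, 535] mean [0.5711 0.0535 0.1294] min [0.551 0.034 0.122] max [0.59  0.073 0.132] circ 0.5706 0.0536 0.0199
   [57, 189, 30, 32, 260] mean [0.4358 0.285  0.1291] min [0.412 0.279 0.122] max [0.45  0.305 0.136] circ 0.4306 0.2983 0.0199
   [233, 192, 15, 14, 52] mean [0.4437 0.0869 0.1302] min [0.433 0.081 0.123] max [0.447 0.098 0.136] circ 0.4385 0.0902 0.0093
   [49, 196, 22, 24, 223] mean [0.4266 0.3109 0.1293] min [0.415 0.298 0.122] max [0.444 0.316 0.136] circ 0.4294 0.3014 0.0148
0.072 0.0785
   [148, 59, 8, 16, 45] mean [0.5959 0.2026 0.0753] min [0.586 0.196 0.072] max [0.604 0.206 0.078] circ 0.595 0.2006 0.0098
   [161, 60, 18, 29, 62] mean [0.5825 0.1758 0.0753] min [0.57  0.17  0.072] max [0.602 0.193 0.078] circ 0.5866 0.1842 0.0184
   [221, 166, 50, 50, 1283] mean [0.441  0.0893 0.075 ] min [0.404 0.056 0.072] max [0.473 0.124 0.078] circ 0.4384 0.0899 0.042
   [92, 182, 18, 26, 74] mean [0.4359 0.2844 0.0752] m
[... 791 characters left out ...]
0.57 0.17 0.09] max [0.606 0.196 0.12 ] circ 0.5883 0.1867 0.0197
   [257, 69, 26, 21, 141] mean [0.5814 0.0566 0.1055] min [0.565 0.04  0.09 ] max [0.586 0.068 0.12 ] circ 0.5722 0.0541 0.0149
   [257, 90, 30, 14, 59] mean [0.5544 0.05   0.105 ] min [0.551 0.035 0.09 ] max [0.564 0.07  0.12 ] circ 0.5619 0.0523 0.0177
   [68, 185, 34, 33, 465] mean [0.4356 0.2849 0.1054] min [0.411 0.279 0.09 ] max [0.45  0.305 0.12 ] circ 0.4303 0.2987 0.0202
   [235, 187, 16, 14, 79] mean [0.4445 0.0867 0.1052] min [0.434 0.081 0.091] max [0.448 0.098 0.12 ] circ 0.439 0.09 0.0093
   [59, 197, 15, 19, 176] mean [0.4255 0.3122 0.1118] min [0.416 0.302 0.098] max [0.438 0.316 0.12 ] circ 0.427 0.3077 0.0126
```

Wrist view: stand and tool at (243,190), cut tube rim at (62,207), bench tube rims at (143,62) and (270,83), cradle at right. These agree with the fixed cameras to 2–3 mm. Next I grip the tool.

```bash
python3 -m jog '[[[1,-0.15,-0.62,0,0],[1,-0.14,-0.63,0,0],[1,0,0,0.9,0],[1,0,0,0.9,0],[1,0,0,0.9,0],[1,0,0,0.9,0],[1,0,0,0.9,0],[1,0,0,0.3,0],[1,0,0,0,0],[1,0,0,0,0]]]' 
python3 -c "from h import *; st()"
```

```text
time: 4.4
position: [0.4425, 0.0867, 0.0984]
tool_rot: [3.142, -0.002, 0.003]
ft_force: [0.7, -0.5, 0.3]
grip_width: 0.999
4.4 [0.4425 0.0867 0.0984] [ 3.142e+00 -2.000e-03  3.000e-03] ft [ 0.73 -0.47  0.32] g 0.999
```

```bash
python3 -m jog '[[[1,-0.06,-0.07,0.2,0],[1,0,0,0.16,0],[1,0,0,0,0],[0,0,0,0,0],[0,0,0,0,0],[0,0,0,0,0],[0,0,0,0,0],[0,0,0,0,0],[0,0,0,0,0],[0,0,0,0,0]]]' 58
python3 -c "from h import *; st()"
```

```text
time: 5.65
position: [0.439, 0.0897, 0.0827]
tool_rot: [3.142, -0.001, 0.0]
ft_force: [1.0, 0.1, 0.2]
grip_width: 0.288
5.65 [0.439  0.0897 0.0827] [ 3.142e+00 -1.000e-03  0.000e+00] ft [1.04 0.09 0.2 ] g 0.288
```

```bash
python3 -m jog '[[[0,0,0,0,0],[0,0,0,0,0],[0,0,0,0,0],[0,0,0,0,0]]]'; python3 -m jog '[[[0,0,0,-0.4,0],[0,0,0,-0.8,0],[0,0,0,-0.8,0],[0,0,0,-0.8,0],[0,0,0,-0.8,0],[0,0,0,-0.5,0],[0,0,0,0,0],[0,0,0,0,0]]]'
python3 -c "
from h import *; st()
for n in ['scene','top']:
    im,w,K,P=cloud(n); np.savez(n+'2',im=im,w=w,K=K,P=P)
    cv2.imwrite(f'pics/{n}2.png',im[:,:,::-1])
a=np.load('scene2.npz')['im'][60:200,230:440]; cv2.imwrite('pics/lift.png',cv2.resize(a[:,:,::-1],None,fx=3.6,fy=3.6))
"
```

```text
time: 6.15
position: [0.4389, 0.0897, 0.0827]
tool_rot: [3.141, -0.001, -0.0]
ft_force: [0.4, -0.9, -1.4]
grip_width: 0.191
time: 7.15
position: [0.4385, 0.0897, 0.2463]
tool_rot: [3.141, -0.001, -0.001]
ft_force: [-0.4, -0.2, -1.2]
grip_width: 0.192
7.15 [0.4385 0.0897 0.2463] [ 3.141e+00 -1.000e-03 -1.000e-03] ft [-0.39 -0.16 -1.21] g 0.192
```

View pics/lift.png

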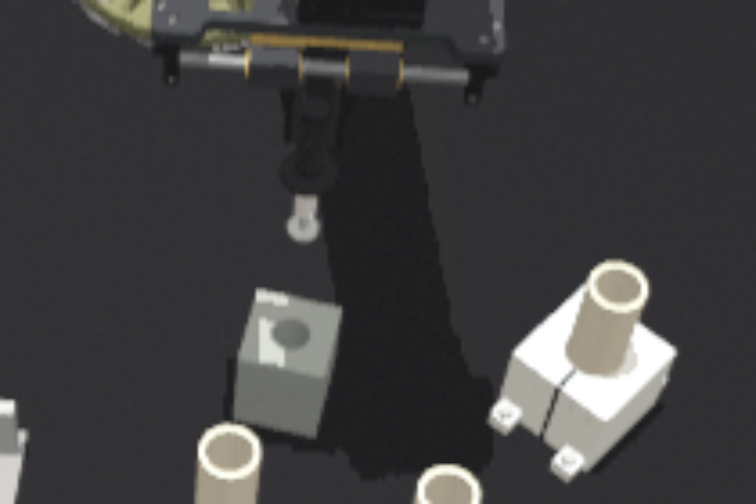

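Tool lifted clear: blade at (303,220) in the crop, below the guard, with the stand hole empty. Next I measure the blade position against the bore and the line angle.

Run:
```python
from h import *
d=np.load('scene2.npz'); w=d['w'];K=d['K'];P=d['P'];im=d['im']
near=np.hypot(w[...,0]-.44,w[...,1]-.09)<.03
for lo,hi in [(.178,.19),(.19,.198),(.2,.212),(.228,.242)]:
    m=near&(w[...,2]>lo)&(w[...,2]<hi); v,u=np.nonzero(m)
    if len(u): 
        z=np.median(w[m][:,2]); print(lo,len(u),u.min(),u.max(),v.min(),v.max(), w[m].mean(0).round(4), ray(K,P,(u.min()+u.max())/2,(v.min()+v.max())/2,z).round(4), w[m].min(0).round(4),w[m].max(0).round(4))
# whole-line: rim fits by ellipse of bright rim
for n,f in [('scene','scene2'),('top','top'),('wrist','w1')]:
    d=np.load(f+'.npz');w=d['w'];K=d['K'];P=d['P'];im=d['im']
    for z,cx,cy in [(.14,.432,.298),(.13,.591,.189),(.13,.572,.0525)]:
        m=(abs(w[...,2]-z)<.004)&(np.hypot(w[...,0]-cx,w[...,1]-cy)<.026)
        g=cv2.morphologyEx(m.astype(np.uint8),cv2.MORPH_CLOSE,np.ones((3,3)))
        c=max(cv2.findContours(g,cv2.RETR_EXTERNAL,cv2.CHAIN_APPROX_NONE)[0],key=len)
        q=np.array([ray(K,P,u,v,z)[:2] for u,v in c[:,0]])
        A=np.c_[2*q,np.ones(len(q))];s=np.linalg.lstsq(A,(q**2).sum(1),rcond=None)[0]
        print(n,z,s[:2].round(4),np.sqrt(s[2]+s[:2]@s[:2]).round(4))
    # block top: edges + line
    m=(abs(w[...,2]-.065)<.003)&(np.hypot(w[...,0]-.432,w[...,1]-.298)<.06)
    r=cv2.minAreaRect(w[m][:,:2].astype(np.float32)); print(n,'block rect',np.round(r[0],4),np.round(r[1],4),round(r[2],2))
    gray=im.mean(2); dk=m&(gray<110)
    q=w[dk][:,:2]-[.432,.298]; a=np.degrees(np.arctan2(q[:,1],q[:,0])); rr=np.hypot(*q.T)
    k=(rr>.024)&(rr<.05)&(abs(a+45)<25); print(' line pts',k.sum(), np.median(a[k]) if k.any() else None, q[k].mean(0) if k.any() else '')
```

```text
0.178 24 310 318 121 127 [0.441  0.0885 0.1884] [0.4402 0.0908 0.1884] [0.4318 0.0817 0.1845] [0.4477 0.0998 0.19  ]
0.19 21 310 317 121 126 [0.4402 0.0913 0.1924] [0.4414 0.0895 0.1916] [0.4335 0.0813 0.1905] [0.4488 0.0975 0.1975]
0.2 11 312 317 118 121 [0.4431 0.0892 0.2078] [0.4435 0.0905 0.2086] [0.4397 0.0847 0.2004] [0.4464 0.0962 0.2119]
0.228 12 308 323 107 114 [0.4479 0.0895 0.2408] [0.4448 0.0902 0.241 ] [0.4371 0.0735 0.2383] [0.454  0.1066 0.242 ]
scene 0.14 [0.4314 0.2985] 0.0192
scene 0.13 [0.5921 0.1896] 0.0193
scene 0.13 [0.5732 0.0532] 0.0192
scene block rect [0.4317 0.2982] [0.0808 0.0836] 50.27
 line pts 0 None 
top 0.14 [0.4327 0.2958] 0.019
top 0.13 [0.5927 0.1866] 0.0187
top 0.13 [0.5733 0.0507] 0.0189
top block rect [0.433  0.2964] [0.0809 0.0803] 50.32
 line pts 7 -38.27751289008849 [ 0.02709583 -0.02175003]
wrist 0.14 [0.4307 0.2977] 0.0198
wrist 0.13 [0.5897 0.1892] 0.0196
wrist 0.13 [0.5705 0.0535] 0.0192
wrist block rect [0.4305 0.2993] [0.0806 0.0806] 50.06
 line pts 3 -40.644099416145906 [ 0.02270472 -0.01934643]
```

```bash
python3 -m jog '[[[0,0,-0.6,0,0],[0,0,-0.9,0,0],[0,0,-0.9,0,0],[0,0,-0.9,0,0],[0,0,-0.9,0,0],[0,0,-0.6,0,0],[0,0,-0.2,0,0],[0,0,0,0,0],[0,0,0,0,0]]]'
python3 -c "
from h import *; st()
im,w,K,P=cloud('scene'); np.savez('scene3',im=im,w=w,K=K,P=P)
im2,_,_,_=cloud('top')
a=cv2.resize(im[80:200,340:460,::-1],(400,400)); b=cv2.resize(im2[225:345,80:200,::-1],(400,400)); cv2.imwrite('pics/hov.png',np.hstack([a,b]))
st()
near=np.hypot(w[...,0]-.438,w[...,1]-.29)<.03
for lo,hi in [(.178,.19),(.19,.198),(.2,.212),(.228,.242)]:
    m=near&(w[...,2]>lo)&(w[...,2]<hi); v,u=np.nonzero(m)
    if len(u): print(lo,len(u),w[m].min(0).round(4),w[m].max(0).round(4))
"
```

```text
time: 8.38
position: [0.4395, 0.2883, 0.2464]
tool_rot: [3.14, -0.004, -0.0]
ft_force: [-0.1, -0.3, -1.0]
grip_width: 0.191
8.375 [0.4395 0.2883 0.2464] [ 3.14  -0.004 -0.   ] ft [-0.1  -0.28 -1.05] g 0.191
8.475 [0.4395 0.2885 0.2467] [ 3.141 -0.004  0.   ] ft [-0.19  0.23 -0.11] g 0.193
0.178 16 [0.4332 0.2786 0.1872] [0.4492 0.2951 0.1898]
0.19 33 [0.4314 0.28   0.1902] [0.4494 0.2967 0.1974]
0.2 15 [0.4394 0.2816 0.2034] [0.4463 0.2944 0.2118]
0.228 10 [0.428  0.2738 0.24  ] [0.4577 0.3049 0.2418]
```

View pics/hov.png

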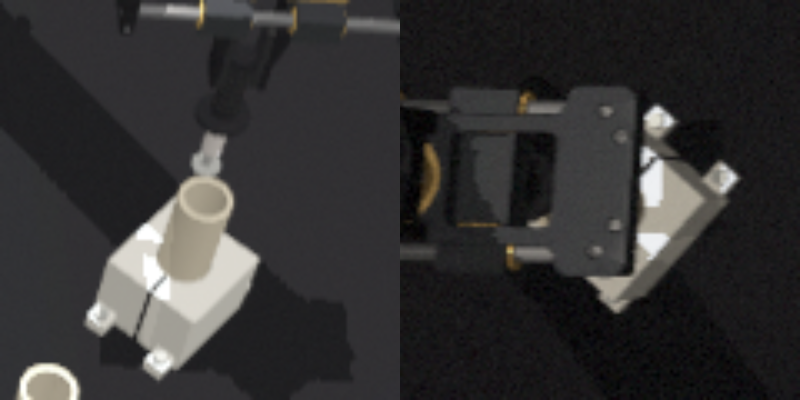

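```bash
python3 -m jog '[[[0,-0.04,-0.045,0.2,0],[0,0,0,0.3,0],[0,0,0,0.25,0],[0,0,0,0.13,0],[0,0,0,0,0],[0,0,0,0,0]]]'
python3 -m jog '[[[0,0,0,0,0]]]'
python3 -m jog '[[[0,0,0,0.03,0],[0,0,0,0.03,0],[0,0,0,0.03,0],[0,0,0,0.03,0],[0,0,0,0.03,0],[0,0,0,0,0],[0,0,0,0,0]]]'
python3 -m jog '[[[0,0,0,0.03,0],[0,0,0,0.03,0],[0,0,0,0.02,0],[0,0,0,0,0],[0,0,0,0,0]]]'
python3 -m jog '[[[0,0,0,0,0]]]'
```

```text
time: 9.22
position: [0.4377, 0.2917, 0.2118]
tool_rot: [-3.141, 0.001, -0.001]
ft_force: [-0.6, -0.5, 0.3]
grip_width: 0.195
time: 9.35
position: [0.4378, 0.2917, 0.2119]
tool_rot: [-3.141, 0.001, -0.001]
ft_force: [0.3, 0.5, -0.4]
grip_width: 0.191
time: 10.22
position: [0.4376, 0.2915, 0.2055]
tool_rot: [3.142, -0.001, 0.0]
ft_force: [0.2, 0.7, -1.5]
grip_width: 0.193
time: 10.85
position: [0.4376, 0.2916, 0.2024]
tool_rot: [-3.142, 0.001, -0.0]
ft_force: [0.3, 0.1, -0.2]
grip_width: 0.193
time: 10.98
position: [0.4375, 0.2916, 0.2024]
tool_rot: [-3.142, 0.001, -0.0]
ft_force: [-0.3, 0.1, -0.5]
grip_width: 0.192
```

```bash
cat > /dev/null; python3 -m jog '[[[0,0.01,0.035,0,0],[0,0,0,0,0],[0,0,0,0,0]]]'; for i in 1 2 3 4; do python3 -m jog '[[[0,0,0,0,0]]]' | grep -E 'pos|force'; done; python3 -m jog '[[[0,0,0,0.02,0],[0,0,0,0.02,0],[0,0,0,0,0]]]'| grep -E 'pos|force';  for i in 1 2 3 4; do python3 -m jog '[[[0,0,0,0,0]]]' | grep -E 'pos|force'; done
```

```text
time: 11.35
position: [0.4379, 0.2904, 0.2024]
tool_rot: [-3.141, 0.001, -0.0]
ft_force: [-1.2, 1.7, -0.0]
grip_width: 0.192
position: [0.4379, 0.2903, 0.2024]
ft_force: [-1.3, 1.0, -0.3]
position: [0.4379, 0.2903, 0.2023]
ft_force: [-0.1, 1.3, 0.4]
position: [0.4379, 0.2902, 0.2023]
ft_force: [0.1, 1.8, 1.2]
position: [0.4379, 0.2902, 0.2023]
ft_force: [-1.2, 1.8, 1.3]
position: [0.4379, 0.2902, 0.2007]
ft_force: [0.0, 1.6, 1.3]
position: [0.438, 0.2902, 0.2008]
ft_force: [-0.6, 2.5, 1.8]
position: [0.438, 0.2902, 0.2008]
ft_force: [0.3, 1.2, 0.6]
position: [0.438, 0.2901, 0.2008]
ft_force: [-0.4, 2.1, 1.1]
position: [0.4379, 0.2902, 0.2007]
ft_force: [-0.4, 1.5, 2.1]
```

```bash
python3 -m jog '[[[0,0,0,0.025,0],[0,0,0,0.025,0],[0,0,0,0,0]]]'| grep -E 'pos|force';  for i in 1 2 3; do python3 -m jog '[[[0,0,0,0,0]]]' | grep -E 'pos|force'; done
python3 -m jog '[[[0,0.0087,-0.0114,0,0],[0,0.0087,-0.0114,0,0],[0,0.0087,-0.0114,0,0],[0,0.0087,-0.0114,0,0],[0,0.0087,-0.0114,0,0]]]'| grep -E 'pos|force'
python3 -m jog '[[[0,0.0055,-0.0133,0,0],[0,0.0055,-0.0133,0,0],[0,0.0055,-0.0133,0,0],[0,0.0055,-0.0133,0,0],[0,0.0055,-0.0133,0,0]]]'| grep -E 'pos|force'
python3 -m jog '[[[0,0.0019,-0.0142,0,0],[0,0.0019,-0.0142,0,0],[0,0.0019,-0.0142,0,0],[0,0.0019,-0.0142,0,0],[0,0.0019,-0.0142,0,0]]]'| grep -E 'pos|force'
```

```text
position: [0.438, 0.2902, 0.1988]
ft_force: [-0.1, 2.3, 1.9]
position: [0.438, 0.2902, 0.1988]
ft_force: [-0.6, 1.2, 1.9]
position: [0.438, 0.2902, 0.1988]
ft_force: [-1.0, 0.7, 3.0]
position: [0.4379, 0.2902, 0.1988]
ft_force: [-0.5, 1.3, 2.1]
position: [0.4395, 0.292, 0.1985]
ft_force: [-1.7, -0.9, 2.8]
position: [0.4406, 0.2949, 0.1986]
ft_force: [-1.0, -1.4, 1.2]
position: [0.4411, 0.2978, 0.1986]
ft_force: [-2.9, -1.0, 1.3]
```

```bash
python3 -m jog '[[[0,-0.0015,-0.0146,0.003,0],[0,-0.0019,-0.0142,0.003,0],[0,-0.0019,-0.0142,0.003,0],[0,-0.0019,-0.0142,0.003,0],[0,-0.0019,-0.0142,0.003,0]]]'| grep -E 'pos|force'
python3 -m jog '[[[0,-0.0055,-0.0133,0,0],[0,-0.0055,-0.0133,0,0],[0,-0.0055,-0.0133,0,0],[0,-0.0055,-0.0133,0,0],[0,-0.0055,-0.0133,0,0]]]'| grep -E 'pos|force'
python3 -m jog '[[[0,-0.0087,-0.0114,0,0],[0,-0.0087,-0.0114,0,0],[0,-0.0087,-0.0114,0,0],[0,-0.0087,-0.0114,0,0],[0,-0.0087,-0.0114,0,0]]]'| grep -E 'pos|force'
python3 -m jog '[[[0,-0.0114,-0.0087,0,0],[0,-0.0114,-0.0087,0,0],[0,-0.0114,-0.0087,0,0],[0,-0.0114,-0.0087,0,0],[0,-0.0114,-0.0087,0,0]]]'| grep -E 'pos|force'
```

```text
position: [0.4408, 0.3005, 0.1981]
ft_force: [-2.5, -2.9, 1.9]
position: [0.4398, 0.3032, 0.1981]
ft_force: [-1.7, -3.1, 2.1]
position: [0.4381, 0.3055, 0.1981]
ft_force: [-1.1, -4.2, 1.9]
position: [0.4358, 0.3073, 0.1981]
ft_force: [0.2, -3.1, 2.2]
```

```bash
python3 -m jog '[[[0,-0.0133,-0.0055,0,0],[0,-0.0133,-0.0055,0,0],[0,-0.0133,-0.0055,0,0],[0,-0.0133,-0.0055,0,0],[0,-0.0133,-0.0055,0,0]]]'| grep -E 'pos|force'
python3 -m jog '[[[0,-0.0142,-0.0019,0,0],[0,-0.0142,-0.0019,0,0],[0,-0.0142,-0.0019,0,0],[0,-0.0142,-0.0019,0,0],[0,-0.0142,-0.0019,0,0]]]'| grep -E 'pos|force'
python3 -m jog '[[[0,-0.0142,0.0019,0,0],[0,-0.0142,0.0019,0,0],[0,-0.0142,0.0019,0,0],[0,-0.0142,0.0019,0,0],[0,-0.0142,0.0019,0,0]]]'| grep -E 'pos|force'
python3 -m jog '[[[0,-0.0133,0.0055,0,0],[0,-0.0133,0.0055,0,0],[0,-0.0133,0.0055,0,0],[0,-0.0133,0.0055,0,0],[0,-0.0133,0.0055,0,0]]]'| grep -E 'pos|force'
python3 -m jog '[[[0,-0.0114,0.0087,0,0],[0,-0.0114,0.0087,0,0],[0,-0.0114,0.0087,0,0],[0,-0.0114,0.0087,0,0],[0,-0.0114,0.0087,0,0]]]'| grep -E 'pos|force'
```

```text
position: [0.4333, 0.3084, 0.1981]
ft_force: [1.1, -3.4, 1.0]
position: [0.4303, 0.3091, 0.1982]
ft_force: [1.9, -3.6, 1.2]
position: [0.4275, 0.3087, 0.1982]
ft_force: [2.4, -2.5, 1.9]
position: [0.4247, 0.3076, 0.1981]
ft_force: [2.4, -0.9, 0.8]
position: [0.4224, 0.3059, 0.1982]
ft_force: [3.0, -0.8, 1.3]
```

```bash
python3 -m jog '[[[0,-0.0087,0.0114,0.004,0],[0,-0.0087,0.0114,0.004,0],[0,-0.0087,0.0114,0.004,0],[0,-0.0087,0.0114,0.004,0],[0,-0.0087,0.0114,0.004,0]]]'| grep -E 'pos|force'
python3 -m jog '[[[0,-0.0055,0.0133,0,0],[0,-0.0055,0.0133,0,0],[0,-0.0055,0.0133,0,0],[0,-0.0055,0.0133,0,0],[0,-0.0055,0.0133,0,0]]]'| grep -E 'pos|force'
python3 -m jog '[[[0,-0.0019,0.0142,0,0],[0,-0.0019,0.0142,0,0],[0,-0.0019,0.0142,0,0],[0,-0.0019,0.0142,0,0],[0,-0.0019,0.0142,0,0]]]'| grep -E 'pos|force'
python3 -m jog '[[[0,0.0019,0.0142,0,0],[0,0.0019,0.0142,0,0],[0,0.0019,0.0142,0,0],[0,0.0019,0.0142,0,0],[0,0.0019,0.0142,0,0]]]'| grep -E 'pos|force'
python3 -m jog '[[[0,0.0055,0.0133,0,0],[0,0.0055,0.0133,0,0],[0,0.0055,0.0133,0,0],[0,0.0055,0.0133,0,0],[0,0.0055,0.0133,0,0]]]'| grep -E 'pos|force'
```

```text
position: [0.4207, 0.3037, 0.1974]
ft_force: [3.5, 0.8, 1.4]
position: [0.4196, 0.3009, 0.1973]
ft_force: [2.1, 0.8, 1.0]
position: [0.4192, 0.2983, 0.1974]
ft_force: [2.8, 2.0, 1.7]
position: [0.4195, 0.2954, 0.1973]
ft_force: [3.6, 3.3, 2.7]
position: [0.4205, 0.2929, 0.1974]
ft_force: [2.5, 4.2, 2.0]
```

```bash
python3 -m jog '[[[0,0.0087,0.0124,0,0],[0,0.0087,0.0124,0,0],[0,0.0087,0.0114,0,0],[0,0.0087,0.0114,0,0],[0,0.0087,0.0114,0,0]]]'| grep -E 'pos|force'
python3 -m jog '[[[0,0.0114,0.0087,0,0],[0,0.0114,0.0087,0,0],[0,0.0114,0.0087,0,0],[0,0.0114,0.0087,0,0],[0,0.0114,0.0087,0,0]]]'| grep -E 'pos|force'
python3 -m jog '[[[0,0.0133,0.0055,0,0],[0,0.0133,0.0055,0,0],[0,0.0133,0.0055,0,0],[0,0.0133,0.0055,0,0],[0,0.0133,0.0055,0,0]]]'| grep -E 'pos|force'
python3 -m jog '[[[0,0.0142,0.0019,0,0],[0,0.0142,0.0019,0,0],[0,0.0142,0.0019,0,0],[0,0.0142,0.0019,0,0],[0,0.0142,0.0019,0,0]]]'| grep -E 'pos|force'
```

```text
position: [0.4218, 0.291, 0.1974]
ft_force: [2.1, 5.1, 1.5]
position: [0.4236, 0.2897, 0.1974]
ft_force: [0.7, 5.4, 1.7]
position: [0.4256, 0.2889, 0.1972]
ft_force: [0.5, 6.3, 3.1]
position: [0.4279, 0.2882, 0.197]
ft_force: [-1.5, 5.4, 2.9]
```

```bash
python3 -m jog '[[[0,0.017,0.001,0,0],[0,0.017,0.001,0,0],[0,0.017,0.001,0,0],[0,0.017,0.001,0,0]]]'| grep -E 'pos|force'
python3 -m jog '[[[0,0.017,0.0,0,0],[0,0.017,0.0,0,0],[0,0.017,0.0,0,0],[0,0.017,0,0,0]]]'| grep -E 'pos|force'
python3 -c "
from h import *; st()
im,w,K,P=cloud('scene')
a=cv2.resize(im[90:190,350:450,::-1],(600,600),interpolation=cv2.INTER_CUBIC); cv2.imwrite('pics/mid.png',a)"
```

```text
position: [0.4301, 0.2879, 0.1969]
ft_force: [-1.5, 4.6, 2.3]
position: [0.4323, 0.2877, 0.1967]
ft_force: [-2.1, 5.3, 2.1]
27.6 [0.4323 0.2877 0.1967] [ 3.142e+00  2.000e-03 -9.000e-03] ft [-2.15  5.3   2.13] g 0.191
```

View pics/mid.png

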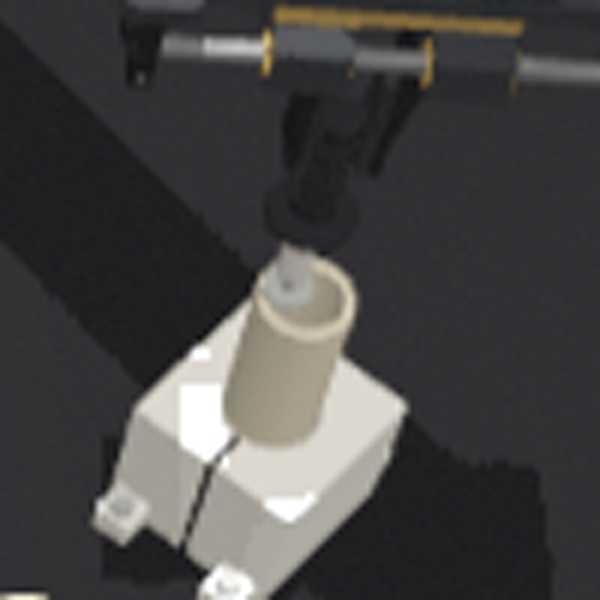

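The crop shows the blade seated on the edge on the −y side at (288,285), with the tube upright. I continue to the line and a little past it.

```bash
python3 -m jog '[[[0,0.017,-0.003,0,0],[0,0.017,-0.003,0,0],[0,0.017,-0.003,0,0],[0,0.016,-0.004,0,0],[0,0.015,-0.005,0,0],[0,0.015,-0.005,0,0]]]'| grep -E 'pos|force'
python3 -m jog '[[[0,0.013,-0.008,0,0],[0,0.013,-0.009,0,0],[0,0.012,-0.009,0,0],[0,0.012,-0.009,0,0],[0,0.012,-0.009,0,0]]]'| grep -E 'pos|force'
python3 -m jog '[[[0,0.0087,-0.0114,0,0],[0,0.0087,-0.0114,0,0],[0,0.0087,-0.0114,0,0],[0,0.0087,-0.0114,0,0],[0,0.0087,-0.0114,0,0]]]'| grep -E 'pos|force'
```

```text
position: [0.4355, 0.2881, 0.1964]
ft_force: [-3.3, 3.7, 2.3]
position: [0.4385, 0.2891, 0.1963]
ft_force: [-4.6, 2.4, 2.8]
position: [0.4405, 0.2907, 0.1962]
ft_force: [-4.4, 1.1, 2.9]
```

```bash
python3 -m jog '[[[0,0.003,-0.0135,0,0],[0,0.002,-0.0135,0,0],[0,0.001,-0.0135,0,0],[0,0,-0.0135,0,0],[0,0,-0.0135,0,0],[0,0,-0.0135,0,0],[0,0,-0.0135,0,0],[0,0,-0.0135,0,0]]]'| grep -E 'pos|force'
python3 -m jog '[[[0,0,0,-0.05,0],[0,0,0,-0.1,0],[0,0,0,-0.3,0],[0,0,0,-0.8,0],[0,0,0,-0.3,0],[0,0,0,0,0],[0,0,0,0,0]]]'
python3 - <<'E'
from h import *
st(); im,w,K,P=cloud('scene'); np.savez('scene4',im=im,w=w,K=K,P=P)
s=get_state()['position']
near=np.hypot(w[...,0]-s[0],w[...,1]-s[1])<.03
for lo,hi in [(.178,.188),(.188,.198),(.2,.212),(.228,.242)]:
    m=near&(w[...,2]>lo-.246+s[2])&(w[...,2]<hi-.246+s[2]); v,u=np.nonzero(m)
    if len(u): print(lo,len(u),w[m].min(0).round(4),w[m].max(0).round(4))
im2,_,_,_=cloud('top')
a=cv2.resize(im[60:200,330:470,::-1],(400,400)); b=cv2.resize(im2[225:345,80:200,::-1],(400,400)); cv2.imwrite('pics/hov2.png',np.hstack([a,b]))
E
```

```text
position: [0.4436, 0.295, 0.197]
ft_force: [-4.9, -0.8, 2.8]
time: 31.52
position: [0.4439, 0.2955, 0.2584]
tool_rot: [3.141, -0.002, -0.001]
ft_force: [0.2, 0.2, -0.7]
grip_width: 0.185
31.525 [0.4439 0.2955 0.2584] [ 3.141e+00 -2.000e-03 -1.000e-03] ft [ 0.19  0.23 -0.7 ] g 0.185
0.178 8 [0.4344 0.2896 0.1983] [0.4516 0.3056 0.2002]
0.188 40 [0.4374 0.2868 0.2008] [0.454  0.305  0.2091]
0.2 14 [0.4458 0.2888 0.2131] [0.4511 0.3003 0.2242]
0.228 14 [0.4405 0.28   0.2502] [0.4619 0.3058 0.2542]
```

View pics/hov2.png

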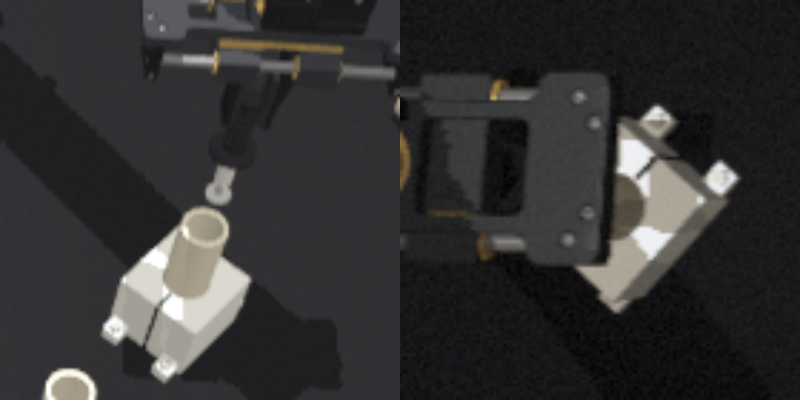

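Deburr round closed: force relative to free hang gives about 2–4 mm travel all round, and the tube still stands. The view shows the tool hanging straight in the grip at (218,190). Next I return it to the stand.

```bash
python3 -m jog '[[[0,-0.02,0.6,0,0],[0,-0.02,0.9,0,0],[0,-0.02,0.9,0,0],[0,-0.03,0.9,0,0],[0,-0.02,0.9,0,0],[0,-0.02,0.6,0,0],[0,0,0.3,0,0],[0,0,0,0,0],[0,0,0,0,0]]]'
python3 -m jog '[[[0,0,0,0,0]]]'
python3 - <<'E'
from h import *
st(); im,w,K,P=cloud('scene'); np.savez('scene5',im=im,w=w,K=K,P=P)
s=get_state()['position']; dz=s[2]-.2464
near=np.hypot(w[...,0]-s[0],w[...,1]-s[1])<.03
for lo,hi in [(.178,.19),(.19,.198),(.2,.212),(.225,.248)]:
    m=near&(w[...,2]>lo+dz)&(w[...,2]<hi+dz); v,u=np.nonzero(m)
    if len(u): print(lo,len(u),w[m].min(0).round(4),w[m].max(0).round(4))
E
```

```text
time: 32.75
position: [0.4385, 0.0933, 0.2592]
tool_rot: [-3.141, -0.002, 0.0]
ft_force: [0.8, 0.5, -1.4]
grip_width: 0.189
time: 32.88
position: [0.4385, 0.0932, 0.2593]
tool_rot: [-3.141, -0.002, 0.0]
ft_force: [0.6, 0.6, -0.0]
grip_width: 0.192
32.875 [0.4385 0.0932 0.2593] [-3.141e+00 -2.000e-03  0.000e+00] ft [ 0.59  0.57 -0.02] g 0.192
0.178 22 [0.4283 0.0851 0.1982] [0.4486 0.1032 0.2028]
0.19 25 [0.4323 0.0852 0.2029] [0.448  0.103  0.2097]
0.2 12 [0.4409 0.0882 0.2194] [0.4457 0.0996 0.2239]
0.225 116 [0.4251 0.0765 0.2387] [0.4579 0.1093 0.2608]
```

```bash
python3 -m jog '[[[0,0.005,0.088,0.2,0],[0,0,0,0.6,0],[0,0,0,0.8,0],[0,0,0,0.6,0],[0,0,0,0.2,0],[0,0,0,0,0],[0,0,0,0,0]]]'
python3 -m jog '[[[0,0,0,0.3,0],[0,0,0,0.4,0],[0,0,0,0.4,0],[0,0,0,0.4,0],[0,0,0,0.2,0],[0,0,0,0,0],[0,0,0,0,0]]]'
```

```text
time: 33.8
position: [0.4396, 0.0885, 0.1643]
tool_rot: [-3.142, 0.001, -0.003]
ft_force: [-0.4, 0.3, -0.8]
grip_width: 0.193
time: 34.67
position: [0.4393, 0.0886, 0.0958]
tool_rot: [-3.142, 0.001, -0.001]
ft_force: [0.7, 0.3, 0.0]
grip_width: 0.193
```

```bash
python3 -m jog '[[[0,0,0,0.1,0],[0,0,0,0.1,0],[0,0,0,0.08,0],[0,0,0,0.03,0],[0,0,0,0,0],[0,0,0,0,0]]]'
python3 -m jog '[[[0,0,0,0,0]]]'
```

```text
time: 35.42
position: [0.4389, 0.0885, 0.083]
tool_rot: [3.142, -0.001, 0.0]
ft_force: [0.2, 0.3, -1.2]
grip_width: 0.193
time: 35.55
position: [0.4389, 0.0884, 0.083]
tool_rot: [3.141, -0.001, 0.0]
ft_force: [-0.0, -0.1, -0.6]
grip_width: 0.19
```

Release gradually, lift, and turn towards the cradle-aligned yaw.

```bash
python3 -m jog '[[[0.3,0,0,0,0],[0.3,0,0,0,0],[0.8,0,0,0,0],[0.8,0,0,0,0],[0.8,0,0,0,0],[0.8,0,0,0,0],[0.8,0,0,0,0]]]'
python3 -m jog '[[[0.8,0,0,-0.4,0],[0.8,0,0,-0.8,0],[0.8,0,0,-0.8,0],[0.8,0,0,-0.8,0],[0.8,0,0,-0.8,0],[0.8,0,0,-0.5,0],[0.8,0,-0.5,0,0],[0.8,0,0,0,0],[0.8,0,0,0,0]]]'
python3 wr.py w2
python3 - <<'E'
from h import *
from m import comps
for lo,hi in [(.122,.1335),(.136,.144),(.079,.085)]:
    print(lo,hi); comps(np.load('w2.npz'),lo,hi)
E
```

```text
time: 36.42
position: [0.4388, 0.0884, 0.0829]
tool_rot: [3.142, -0.001, -0.0]
ft_force: [0.1, 0.3, 0.3]
grip_width: 0.76
time: 37.55
position: [0.4387, 0.1078, 0.2471]
tool_rot: [3.141, -0.001, 0.0]
ft_force: [-0.3, -0.1, -0.8]
grip_width: 0.798
37.55 [0.4387 0.1078 0.2471] [ 3.141e+00 -1.000e-03  0.000e+00] ft [-0.34 -0.07 -0.8 ] g 0.798
q [ 0.53 -0.14 -0.74  1.8  -0.09  1.44 -1.77]
0.122 0.1335
   [173, 15, 44, 49, 868] mean [0.5901 0.1899 0.1289] min [0.57  0.17  0.122] max [0.609 0.209 0.132] circ 0.59 0.19 0.0202
   [318, 38, 42, 47, 783] mean [0.571  0.0537 0.1291] min [0.551 0.034 0.122] max [0.591 0.073 0.132] circ 0.5707 0.0539 0.0201
   [96, 186, 29, 35, 228] mean [0.436  0.2853 0.1278] min [0.413 0.279 0.122] max [0.45  0.303 0.133] circ 0.4313 0.2956 0.0196
   [292, 188, 16, 10, 35] mean [0.4452 0.0904 0.1287] min [0.439 0.081 0.123] max [0.447 0.097 0.133] circ 0.4416 0.0892 0.0084
   [85, 194, 24, 26, 199] mean [0.4255 0.3106 0.1278] min [0.415 0.296 0.122] max [0.442 0.315 0.133] circ 0.4289 0.3019 0.0148
0.136 0.144
   [77, 189, 41, 37, 599] mean [0.4304 0.2987 0.139
[... 281 characters left out ...]
 0.185 0.079] max [0.605 0.205 0.085] circ 0.5956 0.195 0.0132
   [211, 49, 14, 22, 37] mean [0.5792 0.1757 0.082 ] min [0.571 0.17  0.079] max [0.592 0.186 0.085] circ 0.5816 0.1779 0.0131
   [325, 55, 21, 17, 44] mean [0.5809 0.0466 0.0822] min [0.57  0.039 0.079] max [0.586 0.061 0.085] circ 0.5767 0.0499 0.0133
   [313, 71, 22, 19, 35] mean [0.5573 0.0644 0.0822] min [0.551 0.05  0.079] max [0.57  0.073 0.085] circ 0.5608 0.0617 0.0152
   [284, 175, 29, 27, 353] mean [0.4431 0.0897 0.081 ] min [0.423 0.071 0.079] max [0.455 0.105 0.085] circ 0.4386 0.0885 0.0178
   [120, 180, 22, 30, 79] mean [0.4357 0.2852 0.0821] min [0.414 0.279 0.079] max [0.45  0.302 0.085] circ 0.4317 0.2949 0.0193
```

View pics/w2.png

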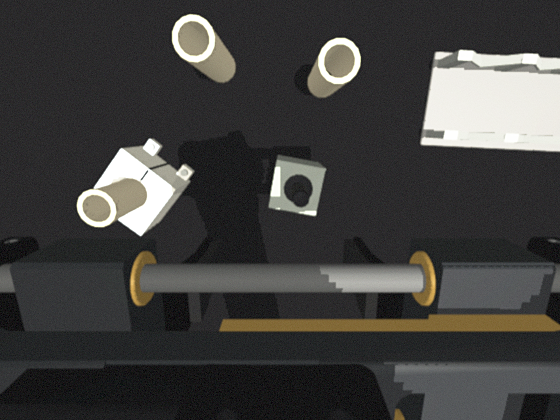

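Wrist view: the tool hangs upright in its stand at (298,190), with handle top and guard coaxial to 0.2 mm. It also lines up with the TCP where I released it, so the wrist camera is accurate. Bench tubes are unmoved. Next is tube B at (.571,.054).

```bash
python3 -m jog '[[[1,0.5,0.2,0,0],[1,0.9,0.4,0,0],[1,0.9,0.4,0,0],[1,0.7,0.25,0,0],[1,0.3,0.1,0,0],[1,0,0,0,0.54],[1,0,0,0,0],[1,0,0,0,0]]]'
```

```text
time: 38.6
position: [0.5703, 0.0545, 0.2471]
tool_rot: [3.14, -0.073, 0.0]
ft_force: [0.1, 0.3, 0.7]
grip_width: 1.002
```

```bash
python3 -m jog '[[[1,0,0,0.5,0],[1,0,0,0.9,0],[1,0,0,0.9,0],[1,0,0,0.9,0],[1,0,0,0.7,0],[1,0,0,0.4,0],[1,0,0,0.15,0],[1,0,0,0,0],[1,0,0,0,0]]]' 15
python3 -m jog '[[[0,0,0,0,0],[0,0,0,0,0],[0,0,0,0,0],[0,0,0,0,0],[0,0,0,0,0],[0,0,0,0,0]]]'
```

```text
time: 39.72
position: [0.5717, 0.0545, 0.0701]
tool_rot: [3.141, -0.075, 0.003]
ft_force: [0.1, -0.6, 0.5]
grip_width: 1.002
time: 40.48
position: [0.5707, 0.0543, 0.0689]
tool_rot: [3.14, -0.075, -0.0]
ft_force: [-0.5, 0.4, 0.5]
grip_width: 0.454
```

```bash
python3 -m jog '[[[0,0,0,-0.4,0],[0,0,0,-0.8,0],[0,0,0,-0.9,0],[0,0,0,-0.9,0],[0,0,0,-0.9,0],[0,0,0,-0.5,0]]]'
python3 -m jog '[[[0,-0.25,0.6,0,0],[0,-0.25,0.9,0,0],[0,-0.25,0.9,0,0],[0,-0.25,0.9,0,0],[0,-0.25,0.9,0,0],[0,-0.25,0.9,0,0],[0,-0.25,0.9,0,0],[0,-0.25,0.9,0,0],[0,-0.25,0.9,0,0],[0,-0.1,0.6,0,0]]]'
python3 -m jog '[[[0,0,0,0,0],[0,0,0,0,0]]]'
python3 wr.py w3
python3 - <<'E'
from h import *
from m import comps
comps(np.load('w3.npz'),.047,.058)
E
```

```text
time: 41.22
position: [0.5716, 0.0549, 0.2483]
tool_rot: [-3.141, 0.075, -0.006]
ft_force: [0.3, 0.1, -0.7]
grip_width: 0.453
time: 42.48
position: [0.4599, -0.2787, 0.2461]
tool_rot: [3.139, -0.078, 0.001]
ft_force: [-0.4, -1.1, -0.9]
grip_width: 0.457
time: 42.72
position: [0.4615, -0.2753, 0.2455]
tool_rot: [-3.14, 0.073, -0.001]
ft_force: [0.2, -0.1, -0.7]
grip_width: 0.452
42.725 [ 0.4615 -0.2753  0.2455] [-3.14e+00  7.30e-02 -1.00e-03] ft [ 0.17 -0.13 -0.74] g 0.452
q [ 0.93  0.08 -0.47  1.63  0.04  1.44 -1.16]
   [127, 79, 26, 11, 231] mean [ 0.5913 -0.1107  0.0542] min [ 0.586 -0.123  0.047] max [ 0.597 -0.097  0.058] circ 0.5917 -0.1103 0.0133
   [185, 79, 31, 11, 269] mean [ 0.5879 -0.1828  0.0538] min [ 0.582 -0.2    0.047] max [ 0.594 -0.164  0.058] circ 0.5892 -0.1816 0.0183
   [248, 80, 31, 10, 267] mean [ 0.5839 -0.2576  0.0534] min [ 0.579 -0.276  0.047] max [ 0.59  -0.24   0.058] circ 0.5857 -0.2579 0.0185
   [311, 80, 29, 10, 271] mean [ 0.5803 -0.332   0.0534] min [ 0.575 -0.35   0.047] max [ 0.586 -0.316  0.058] circ 0.5806 -0.333 0.0178
   [373, 80, 25, 10, 228] 
[... 503 characters left out ...]
 0.4971 -0.2536 0.0182
   [309, 156, 28, 9, 227] mean [ 0.4912 -0.328   0.0534] min [ 0.485 -0.346  0.047] max [ 0.496 -0.311  0.058] circ 0.4911 -0.3286 0.0179
   [368, 156, 23, 9, 187] mean [ 0.4878 -0.3997  0.0538] min [ 0.482 -0.413  0.047] max [ 0.493 -0.387  0.058] circ 0.4887 -0.4001 0.0132
   [503, 181, 57, 83, 576] mean [ 0.4016 -0.5839  0.0525] min [ 0.335 -0.635  0.047] max [ 0.45  -0.579  0.058] circ 0.3928 -0.6069 0.0635
   [0, 191, 38, 47, 359] mean [0.4415 0.0637 0.0524] min [0.404 0.055 0.047] max [0.47  0.095 0.058] circ 0.437 0.08 0.0363
   [495, 292, 10, 28, 153] mean [ 0.2721 -0.5806  0.0528] min [ 0.25  -0.582  0.047] max [ 0.295 -0.579  0.058] circ 0.2726 -0.5811 0.0225
```

View pics/w3.png

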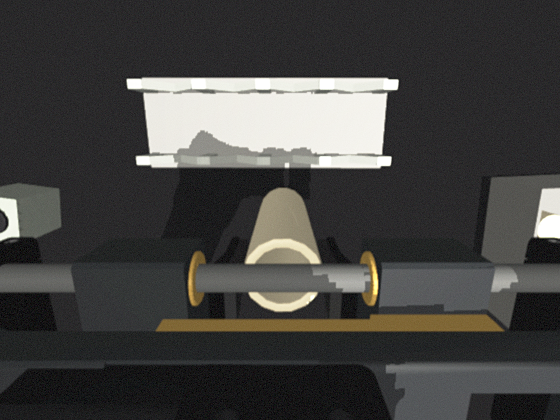

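Wrist view: tube held upright at (283,270), cradle empty, rail crests at rows 84 and 160. Cradle centre is (.5394,−.2556), yaw −2.8°. I move outside the near rail at the V place y=−38 and lower.

```bash
python3 -m jog '[[[0,-0.03,0.2,0.2,0],[0,0,0.16,0.5,0],[0,0,0,0.8,0],[0,0,0,0.8,0],[0,0,0,0.8,0],[0,0,0,0.6,0],[0,0,0,0.3,0],[0,0,0,0,0],[0,0,0,0,0]]]'
```

```text
time: 43.9
position: [0.4597, -0.2915, 0.086]
tool_rot: [3.14, -0.075, 0.002]
ft_force: [1.2, 1.2, -0.5]
grip_width: 0.454
```

```bash
python3 -m jog '[[[0,0,-0.045,0.1,0],[0,0,0,0,0],[0,0.15,0,0,0],[0,0.15,0,0,0],[0,0.15,0,0,0],[0,0.15,0,0,0]]]'
python3 -m jog '[[[0,0.15,0,0,0],[0,0.15,0,0,0],[0,0.15,0,0.02,0],[0,0.15,0,0.03,0]]]'
```

```text
time: 44.65
position: [0.4832, -0.2905, 0.0809]
tool_rot: [3.141, -0.075, -0.001]
ft_force: [-1.1, -0.4, 0.8]
grip_width: 0.452
time: 45.15
position: [0.5074, -0.2916, 0.0789]
tool_rot: [-3.141, 0.075, -0.0]
ft_force: [-0.6, 0.6, 0.4]
grip_width: 0.456
```

```bash
cat > ax.py <<'E'
import sys; from h import *
x0,x1,y0,y1=map(float,sys.argv[1:5])
for n in ['scene','top']:
    im,w,K,P=cloud(n); r=im.astype(int)
    m=(r[...,0]-r[...,2]>8)&(w[...,0]>x0)&(w[...,0]<x1)&(w[...,1]>y0)&(w[...,1]<y1)&(w[...,2]>.01)&(w[...,2]<.16)
    q=w[m]
    if len(q)<10: print(n,'few',len(q)); continue
    q=q[np.all(abs(q-np.median(q,0))<.1,1)]
    u,s,v=np.linalg.svd(q-q.mean(0),full_matrices=False)
    print(n,len(q),'mean',q.mean(0).round(4),'axis',v[0].round(3),'lo',np.percentile(q,1,axis=0).round(4),'hi',np.percentile(q,99,axis=0).round(4))
E
python3 ax.py .4 .64 -.335 -.25
```

```text
scene 359 mean [ 0.5013 -0.2888  0.0947] axis [ 0.402 -0.181  0.898] lo [ 0.4594 -0.3109  0.0271] hi [ 0.5304 -0.2653  0.1415]
top 350 mean [ 0.4678 -0.2848  0.06  ] axis [-0.307  0.125 -0.944] lo [ 0.4492 -0.3065  0.0243] hi [ 0.4867 -0.2724  0.0994]
```

The tube is pivoting as planned, about 28° now. I continue along the arc.

```bash
python3 -m jog '[[[0,0.14,0,0.04,0],[0,0.14,0,0.05,0],[0,0.14,0,0.06,0],[0,0.14,0,0.07,0],[0,0.14,0,0.08,0],[0,0.13,0,0.09,0],[0,0.12,0,0.09,0],[0,0.1,0,0.09,0]]]'
python3 -m jog '[[[0,0.08,-0.02,0.07,0],[0,0.08,0,0.07,0],[0,0,0,0.07,0],[0,0,0,0,0]]]'
python3 ax.py .4 .64 -.335 -.25
```

```text
time: 46.25
position: [0.5492, -0.2936, 0.0558]
tool_rot: [-3.141, 0.075, -0.0]
ft_force: [-1.2, 0.2, 1.1]
grip_width: 0.454
time: 46.75
position: [0.5558, -0.2934, 0.048]
tool_rot: [3.14, -0.075, 0.002]
ft_force: [0.6, -0.3, 2.4]
grip_width: 0.45
scene 211 mean [ 0.56   -0.2993  0.0931] axis [0.563 0.252 0.788] lo [ 0.5001 -0.3248  0.05  ] hi [ 0.5947 -0.2658  0.1586]
top 898 mean [ 0.4926 -0.2897  0.0724] axis [-0.821  0.075 -0.566] lo [ 0.451  -0.3301  0.0428] hi [ 0.5312 -0.2593  0.1013]
```

```bash
python3 -m jog '[[[0,0.04,0.015,0.06,0],[0,0.04,0,0.06,0],[0,0.03,0,0.06,0],[0,0,0,0.04,0],[0,0,0,0,0],[0,0,0,0,0]]]'
python3 - <<'E'
from h import *
st(); im,w,K,P=cloud('scene'); im2,_,_,_=cloud('top')
a=cv2.resize(im[130:230,90:240,::-1],(400,267),interpolation=cv2.INTER_CUBIC); b=cv2.resize(im2[190:290,320:470,::-1],(400,267),interpolation=cv2.INTER_CUBIC); cv2.imwrite('pics/lay1.png',np.hstack([a,b]))
E
```

```text
time: 47.6
position: [0.5596, -0.2939, 0.0389]
tool_rot: [-3.141, 0.075, 0.0]
ft_force: [0.3, -0.2, 1.1]
grip_width: 0.449
47.6 [ 0.5596 -0.2939  0.0389] [-3.141  0.075  0.   ] ft [ 0.3  -0.23  1.11] g 0.449
```

View pics/lay1.png

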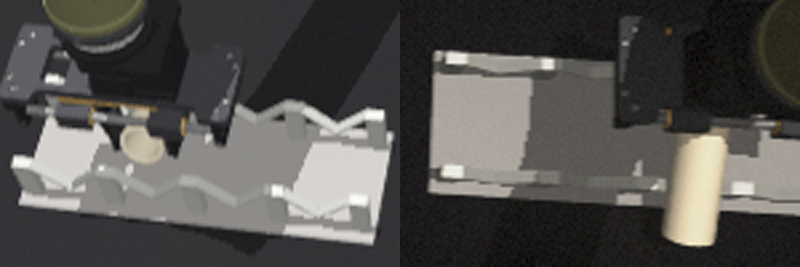

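```bash
cat > lay.py <<'E'
import sys; from h import *
cx,cy=float(sys.argv[1]),float(sys.argv[2])  # V centre
ex=np.array([.9988,-.0494]); ey=np.array([.0494,.9988])
for n in ['scene','top','wrist'][:int(sys.argv[3]) if len(sys.argv)>3 else 2]:
    im,w,K,P=cloud(n); r=im.astype(int)
    d=w[...,:2]-[cx,cy]; lx=d@ex; ly=d@ey
    m=(r[...,0]-r[...,2]>12)&(abs(lx)<.12)&(abs(ly)<.025)&(w[...,2]>.03)&(w[...,2]<.11)
    X,Y,Z=lx[m],ly[m],w[...,2][m]
    print(n,m.sum(),'x',np.percentile(X,[1,99]).round(4),'y',np.percentile(Y,[2,98]).round(4))
    for lo in np.arange(-.1,.1,.02):
        k=(X>lo)&(X<=lo+.02)
        if k.sum()>8: print('   x %.2f n %d zmax %.4f ymean %.4f'%(lo+.01,k.sum(),np.percentile(Z[k],95),Y[k].mean()))
E
python3 lay.py .5375 -.2936
```

```text
scene 191 x [0.0043 0.0436] y [-0.0181  0.0184]
   x 0.01 n 52 zmax 0.1022 ymean -0.0066
   x 0.03 n 120 zmax 0.1058 ymean -0.0033
   x 0.05 n 19 zmax 0.0830 ymean 0.0016
top 854 x [-0.0862 -0.0019] y [-0.0185  0.0175]
   x -0.09 n 61 zmax 0.0620 ymean 0.0007
   x -0.07 n 201 zmax 0.0699 ymean 0.0025
   x -0.05 n 205 zmax 0.0786 ymean 0.0030
   x -0.03 n 205 zmax 0.0863 ymean 0.0024
   x -0.01 n 180 zmax 0.0945 ymean 0.0015
```

The tube lies across the near rail but still tilts 22°. It crept about 20 mm back in the jaws while pivoting. Next I lower to level it, then regrip and re-centre.

```bash
python3 -m jog '[[[0,0.05,0,0.1,0],[0,0.05,0,0.12,0],[0,0,0,0.12,0],[0,0,0,0.12,0]]]' 30
python3 -m jog '[[[0,0,0,0.1,0],[0,0,0,0,0]]]'
python3 lay.py .5375 -.2936
```

```text
time: 48.3
position: [0.5649, -0.2942, 0.0207]
tool_rot: [3.14, -0.075, 0.003]
ft_force: [4.9, -0.3, 4.4]
grip_width: 0.44
time: 48.55
position: [0.5638, -0.2941, 0.0163]
tool_rot: [-3.141, 0.075, -0.0]
ft_force: [4.3, 0.4, 3.6]
grip_width: 0.445
scene 227 x [-0.0877  0.0439] y [-0.0192  0.0196]
   x -0.09 n 20 zmax 0.0685 ymean 0.0143
   x -0.07 n 24 zmax 0.0690 ymean 0.0168
   x 0.01 n 20 zmax 0.0839 ymean -0.0068
   x 0.03 n 122 zmax 0.0857 ymean -0.0034
   x 0.05 n 41 zmax 0.0773 ymean 0.0015
top 860 x [-0.0863  0.0013] y [-0.0187  0.0175]
   x -0.09 n 68 zmax 0.0706 ymean 0.0008
   x -0.07 n 198 zmax 0.0724 ymean 0.0030
   x -0.05 n 204 zmax 0.0745 ymean 0.0021
   x -0.03 n 197 zmax 0.0772 ymean 0.0026
   x -0.01 n 177 zmax 0.0801 ymean 0.0027
   x 0.01 n 16 zmax 0.0806 ymean -0.0100
```

```bash
python3 -m jog '[[[0,0.05,0,0,0],[0,0.05,0,0,0],[0,0,0,0,0]]]' 45
python3 lay.py .5375 -.2936 | grep -E 'scene|top'
```

```text
time: 49.02
position: [0.5646, -0.2942, 0.0152]
tool_rot: [-3.139, 0.076, 0.01]
ft_force: [-5.6, 0.1, 2.8]
grip_width: 0.441
scene 225 x [-0.0877  0.0442] y [-0.018   0.0201]
top 858 x [-0.0849  0.0034] y [-0.0183  0.0175]
```

```bash
python3 -m jog '[[[0.5,0,0,0,0],[0.5,0,0,0,0],[0.5,0,0,0,0]]]' 
python3 lay.py .5375 -.2936
```

```text
time: 49.5
position: [0.5668, -0.294, 0.0158]
tool_rot: [-3.14, 0.075, 0.003]
ft_force: [-2.8, 0.1, -1.1]
grip_width: 0.494
scene 249 x [-0.0834  0.0466] y [-0.0163  0.0202]
   x -0.09 n 13 zmax 0.0756 ymean 0.0144
   x -0.07 n 34 zmax 0.0723 ymean 0.0163
   x 0.01 n 21 zmax 0.0765 ymean -0.0051
   x 0.03 n 93 zmax 0.0748 ymean -0.0018
   x 0.05 n 88 zmax 0.0750 ymean 0.0015
top 865 x [-0.0819  0.0061] y [-0.0198  0.0175]
   x -0.09 n 32 zmax 0.0747 ymean -0.0023
   x -0.07 n 199 zmax 0.0751 ymean 0.0020
   x -0.05 n 201 zmax 0.0751 ymean 0.0022
   x -0.03 n 193 zmax 0.0756 ymean 0.0023
   x -0.01 n 189 zmax 0.0752 ymean 0.0017
   x 0.01 n 51 zmax 0.0758 ymean -0.0024
```

The tube fell level on both rails, its middle about 19 mm short of centre. I'll regrip at mid-rail and slide it +19 mm.

```bash
python3 -m jog '[[[0.52,-0.1,0,0.0,0],[0.52,-0.2,0,-0.24,0],[0.52,-0.2,0,-0.24,0],[0.52,-0.2,0,0,0],[0.52,0,0,0,0],[0,0,0,0,0],[0,0,0,0,0],[0,0,0,0,0]]]' 25
python3 -m jog '[[[0,0.1,0,0,0],[0,0.1,0,0,0],[0,0.1,0,0,0],[0,0.1,0,0,0],[0,0.07,0,0,0],[0,0,0,0,0],[0,0,0,0,0]]]'
python3 lay.py .5375 -.2936|grep -E 'scene|top'
```

```text
time: 50.6
position: [0.5401, -0.2927, 0.0359]
tool_rot: [-3.14, 0.075, -0.0]
ft_force: [-2.7, 1.0, 9.3]
grip_width: 0.27
time: 51.48
position: [0.5452, -0.2932, 0.037]
tool_rot: [-3.137, 0.079, 0.042]
ft_force: [-33.2, 7.9, 33.6]
grip_width: 0.218
scene 388 x [-0.0308  0.0508] y [-0.016   0.0203]
top 641 x [-0.0776 -0.0102] y [-0.0197  0.0175]
```

```bash
python3 -m jog '[[[0,-0.1,0,0,0],[0,-0.03,0,0,0]]]'
python3 - <<'E'
from h import *
st(); im,w,K,P=cloud('scene'); im2,_,_,_=cloud('top')
a=cv2.resize(im[130:230,90:240,::-1],(400,267),interpolation=cv2.INTER_CUBIC); b=cv2.resize(im2[190:290,320:470,::-1],(400,267),interpolation=cv2.INTER_CUBIC)
im,w,K,P=cloud('wrist'); c=cv2.resize(im[:,:,::-1],(400,300))
cv2.imwrite('pics/lay2.png',np.vstack([np.hstack([a,b]),np.hstack([c,np.zeros_like(c)])]))
E
python3 lay.py .5375 -.2936
```

```text
time: 51.82
position: [0.546, -0.2932, 0.0378]
tool_rot: [-3.139, 0.078, 0.023]
ft_force: [-20.1, 5.9, 24.0]
grip_width: 0.194
51.825 [ 0.546  -0.2932  0.0378] [-3.139  0.078  0.023] ft [-20.13   5.94  24.04] g 0.194
scene 399 x [-0.032   0.0507] y [-0.0162  0.0204]
   x -0.03 n 16 zmax 0.0661 ymean 0.0185
   x -0.01 n 20 zmax 0.0650 ymean 0.0183
   x 0.01 n 71 zmax 0.0774 ymean 0.0076
   x 0.03 n 157 zmax 0.0759 ymean 0.0037
   x 0.05 n 135 zmax 0.0747 ymean 0.0017
top 639 x [-0.0777 -0.003 ] y [-0.0199  0.0174]
   x -0.07 n 186 zmax 0.0751 ymean 0.0013
   x -0.05 n 199 zmax 0.0757 ymean 0.0021
   x -0.03 n 195 zmax 0.0750 ymean 0.0020
   x -0.01 n 52 zmax 0.0739 ymean 0.0058
```

View pics/lay2.png

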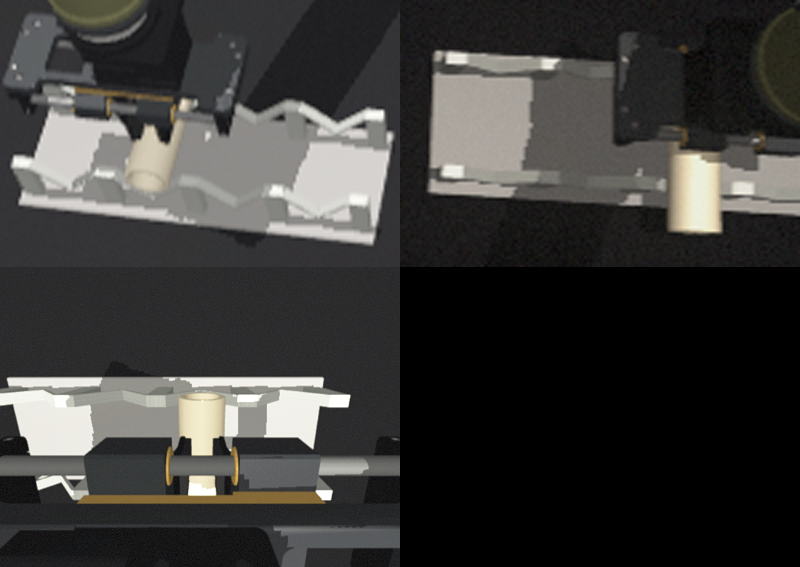

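The tube lies level on both rails, but the jaws read only 17 mm, so this grip is not holding the tube properly. I'll open, back off upward and check.

```bash
python3 -m jog '[[[0.9,0,0,0,0],[0.9,0,0,0,0],[0.9,0,0,0,0],[0.9,0,0,0,0],[0.9,0,0,0,0],[0.9,0,0,0,0]]]'
python3 lay.py .5375 -.2936 | grep -E 'scene|top'
python3 - <<'E'
from h import *
st(); im,w,K,P=cloud('scene'); im2,w2,_,_=cloud('top')
a=cv2.resize(im[130:230,90:240,::-1],(400,267),interpolation=cv2.INTER_CUBIC); b=cv2.resize(im2[190:290,320:470,::-1],(400,267),interpolation=cv2.INTER_CUBIC)
cv2.imwrite('pics/lay3.png',np.hstack([a,b]))
E
```

```text
time: 52.82
position: [0.5533, -0.2935, 0.0355]
tool_rot: [-3.141, 0.075, 0.0]
ft_force: [-0.0, -0.2, 0.2]
grip_width: 0.789
scene 436 x [-0.0204  0.0509] y [-0.0165  0.0203]
top 730 x [-0.0778  0.0053] y [-0.0198  0.0175]
52.925 [ 0.5533 -0.2936  0.0357] [ 3.141 -0.075 -0.   ] ft [-0.81 -0.03  0.36] g 0.857
```

View pics/lay3.png

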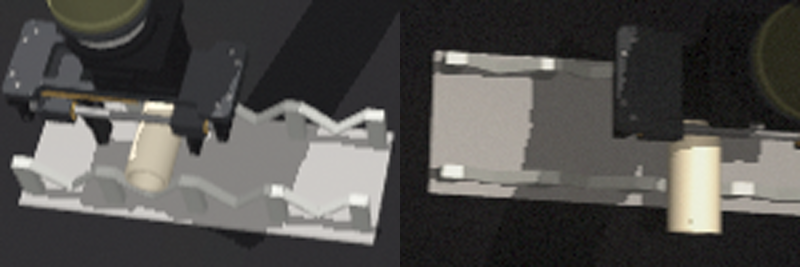

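Jaws now straddle the tube, centred and open, and the tube is still level. I retry the grip from this wide opening.

```bash
python3 -m jog '[[[0.9,-0.15,0,0,0],[0.9,-0.13,0,0,0],[0.9,0,0,0,0],[0.3,0,0,0,0],[0.3,0,0,0,0],[0.3,0,0,0,0],[0.3,0,0,0,0],[0.3,0,0,0,0],[0.3,0,0,0,0]]]' 15
python3 -m jog '[[[0.3,0,0,0,0]]]'
```

```text
time: 54.15
position: [0.5421, -0.2931, 0.0357]
tool_rot: [3.141, -0.075, -0.0]
ft_force: [0.9, -0.6, 0.6]
grip_width: 0.338
time: 54.28
position: [0.5421, -0.2928, 0.0357]
tool_rot: [-3.14, 0.075, 0.0]
ft_force: [-0.4, 0.3, 1.1]
grip_width: 0.312
```

Run:
```python
from h import *
st()
s=get_state()['position']
for n in ['scene','top','wrist']:
    im,w,K,P=cloud(n); r=im.astype(int)
    d=w-s; m=(abs(d[...,0])<.03)&(abs(d[...,1])<.06)&(w[...,2]>.009)&(w[...,2]<.13)
    q=d[m]; c=r[m]; cream=(c[:,0]-c[:,2]>12)
    print(n,m.sum())
    for lo in np.arange(-.06,.06,.008):
        k=(q[:,1]>lo)&(q[:,1]<=lo+.008)
        kk=k&~cream
        print('  y %.3f'%(lo+.004), 'dark z(abs) min %.3f max %.3f n%d'%((q[kk,2]+s[2]).min(),(q[kk,2]+s[2]).max(),kk.sum()) if kk.any() else '', 'cream %.3f-%.3f n%d'%((q[k&cream,2]+s[2]).min(),(q[k&cream,2]+s[2]).max(),(k&cream).sum()) if (k&cream).any() else '')
```

```text
54.275 [ 0.5421 -0.2928  0.0357] [-3.14   0.075  0.   ] ft [-0.35  0.29  1.13] g 0.312
scene 389
  y -0.056 dark z(abs) min 0.009 max 0.014 n8 
  y -0.048 dark z(abs) min 0.009 max 0.009 n4 
  y -0.040 dark z(abs) min 0.009 max 0.011 n4 cream 0.010-0.010 n1
  y -0.032 dark z(abs) min 0.010 max 0.010 n1 
  y -0.024 dark z(abs) min 0.073 max 0.118 n23 
  y -0.016 dark z(abs) min 0.070 max 0.129 n65 cream 0.060-0.127 n32
  y -0.008  cream 0.039-0.076 n41
  y 0.000  cream 0.070-0.078 n43
  y 0.008 dark z(abs) min 0.009 max 0.010 n5 cream 0.064-0.077 n39
  y 0.016 dark z(abs) min 0.009 max 0.098 n20 cream 0.046-0.090 n57
  y 0.024 dark z(abs) min 0.009 max 0.098 n19 cream 0.056-0.074 n5
  y 0.032 dark z(abs) min 0.009 max 0.012 n6 
  y 0.040 dark z(abs) min 0.009 max 0.010 n2 
  y 0.048 dark z(abs) min 0.009 max 0.010 n8 
  y 0.056 dark z(abs) min 0.009 max 0.012 n6 
top 59
  y -0.056 dark z(abs) min 0.010 max 0.010 n1 
  y -0.048  
  y -0.040 dark z(abs) min 0.010 max 0.010 n1 
  y -0.032  
  y -0.024  cream 0.062-0.062 n2
  y -0.016 dark z(abs) min 0.063 max 0.064 n2 cream 0.063-0.070 n5
  y -0.008  cream 0.070-0.074 n3
  y 0.000  cream 0.072-0.076 n4
  y 0.008 dark z(abs) min 0.009 max 0.009 n2 cream 0.068-0.073 n8
  y 0.016 dark z(abs) min 0.009 max 0.011 n2 cream 0.054-0.072 n18
  y 0.024 dark z(abs) min 0.010 max 0.011 n2 
  y 0.032  
  y 0.040  
  y 0.048 dark z(abs) min 0.009 max 0.009 n1 
  y 0.056 dark z(abs) min 0.009 max 0.011 n8 
wrist 6210
  y -0.056  
  y -0.048  
  y -0.040  
  y -0.032  
  y -0.024 dark z(abs) min 0.069 max 0.130 n216 cream 0.054-0.063 n27
  y -0.016 dark z(abs) min 0.070 max 0.130 n820 cream 0.061-0.129 n664
  y -0.008  cream 0.068-0.076 n983
  y 0.000  cream 0.071-0.076 n1020
  y 0.008  cream 0.068-0.075 n962
  y 0.016 dark z(abs) min 0.070 max 0.130 n936 cream 0.055-0.129 n487
  y 0.024 dark z(abs) min 0.071 max 0.105 n95 
  y 0.032  
  y 0.040  
  y 0.048  
  y 0.056
```

The finger faces appear sunk into the tube's sides here, so pinching a lying tube doesn't work. I'll centre it by pushing its outer end face with the fingertips from outside the near rail instead.

```bash
python3 -m jog '[[[0.9,0,0,0,0],[0.9,0,0,0,0],[0.9,0,0,0,0],[0.9,0,0,0,0],[0.9,0,0,-0.5,0],[0.9,0,0,-0.8,0],[0.9,0,0,-0.8,0],[0.9,0,0,0,0]]]' 
python3 -m jog '[[[0.3,-0.6,0,0,0],[0.3,-0.9,0,0,0],[0.3,-0.9,0,0,0],[0.3,-0.5,0,0,0],[0.3,-0.1,0,0,0],[0.3,0,0,0,0],[0.3,0,0,0,0]]]'
python3 lay.py .5375 -.2936 3| grep -E 'scene|top|wrist'
```

```text
time: 55.42
position: [0.5447, -0.2942, 0.1246]
tool_rot: [3.137, -0.075, 0.011]
ft_force: [0.6, 0.1, 0.4]
grip_width: 0.9
time: 56.3
position: [0.4233, -0.2871, 0.1198]
tool_rot: [-3.141, 0.073, -0.001]
ft_force: [0.3, 0.6, -0.8]
grip_width: 0.307
scene 879 x [-0.0788  0.0498] y [-0.0165  0.0206]
top 1110 x [-0.0649  0.0508] y [-0.0202  0.0176]
wrist 5242 x [-0.0802  0.0438] y [-0.0187  0.0199]
```

```bash
python3 -m jog '[[[0.3,0,0.02,0.5,0],[0.3,0,0,0.8,0],[0.3,0,0,0.4,0],[0.3,0,0,0.15,0],[0.3,0,0,0,0],[0.3,0,0,0,0]]]' 
python3 -m jog '[[[0.3,0.15,0,0,0],[0.3,0.15,0,0,0],[0.3,0.1,0,0,0],[0.3,0.1,0,0,0],[0.3,0.1,0,0,0],[0.3,0.1,0,0,0],[0.3,0.1,0,0,0],[0.3,0.08,0,0,0],[0.3,0,0,0,0]]]'
python3 lay.py .5375 -.2936 3| grep -E 'scene|top|wrist'
```

```text
time: 57.2
position: [0.423, -0.2886, 0.0467]
tool_rot: [3.14, -0.075, 0.002]
ft_force: [0.4, 0.3, 0.9]
grip_width: 0.299
time: 58.32
position: [0.4576, -0.2898, 0.0457]
tool_rot: [-3.141, 0.075, -0.0]
ft_force: [-0.7, 0.1, -1.1]
grip_width: 0.298
scene 882 x [-0.0775  0.0499] y [-0.0166  0.0203]
top 769 x [-0.0286  0.0511] y [-0.0202  0.0178]
wrist 13686 x [-0.0792  0.0472] y [-0.018   0.0192]
```

```bash
for i in 1 2; do python3 -m jog '[[[0.3,0.08,0,0,0],[0.3,0.08,0,0,0],[0.3,0,0,0,0]]]' | grep -E 'pos|force'; python3 lay.py .5375 -.2936 3| grep -E 'scene|wrist'; done
python3 - <<'E'
from h import *
im,w,K,P=cloud('wrist'); im2,_,_,_=cloud('scene')
cv2.imwrite('pics/push.png',np.hstack([cv2.resize(im[90:330,150:430,::-1],(420,360)),cv2.resize(im2[130:230,80:200,::-1],(380,360))]))
E
```

```text
position: [0.4641, -0.2901, 0.0458]
ft_force: [-0.3, -0.4, -0.0]
scene 869 x [-0.0777  0.0498] y [-0.0168  0.0204]
wrist 12723 x [-0.0792  0.0471] y [-0.018   0.0192]
position: [0.4706, -0.2903, 0.0458]
ft_force: [0.4, 0.1, -0.2]
scene 856 x [-0.077   0.0503] y [-0.017   0.0205]
wrist 11738 x [-0.075   0.0472] y [-0.018   0.0193]
```

View pics/push.png

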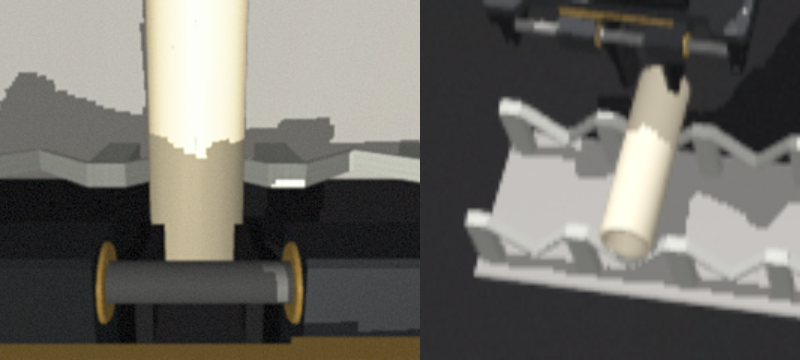

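Image: tube lies level across both rails, with the fingertips sunk into its near end at the sides and no force felt. I'll back off and push with the jaws shut, so the fingers span the middle of the end face.

```bash
python3 -m jog '[[[0.3,-0.4,0,0,0],[0.3,-0.6,0,0,0],[0,-0.2,0,0,0],[0,0,0,0,0],[0,0,0,0,0],[0,0,0,0,0]]]' | grep -E 'pos|grip'
python3 -m jog '[[[0,0.2,0,0,0],[0,0.2,0,0,0],[0,0.1,0,0,0],[0,0.1,0,0,0],[0,0.1,0,0,0],[0,0,0,0,0]]]' | grep -E 'pos|force|grip'
python3 lay.py .5375 -.2936 3| grep -E 'scene|wrist'
```

```text
position: [0.4229, -0.288, 0.0458]
grip_width: 0.015
position: [0.4505, -0.2894, 0.0457]
ft_force: [-0.8, -0.2, -0.8]
grip_width: 0.007
scene 888 x [-0.0789  0.0501] y [-0.0169  0.0203]
wrist 14041 x [-0.079  0.043] y [-0.0181  0.0192]
```

```bash
for i in 1 2 3; do python3 -m jog '[[[0,0.08,0,0,0],[0,0.08,0,0,0],[0,0,0,0,0]]]' | grep -E 'pos|force'; python3 lay.py .5375 -.2936 1| grep -E 'scene'; done
```

```text
position: [0.457, -0.2897, 0.0458]
ft_force: [0.2, -0.0, 0.0]
scene 879 x [-0.0773  0.0505] y [-0.0171  0.0204]
position: [0.4633, -0.29, 0.0458]
ft_force: [-0.2, 0.2, -0.0]
scene 857 x [-0.078   0.0498] y [-0.0165  0.0204]
position: [0.4697, -0.2904, 0.0458]
ft_force: [-1.4, 0.6, -0.1]
scene 842 x [-0.0773  0.0501] y [-0.0167  0.0203]
```

```bash
python3 -m jog '[[[0.3,-0.6,0,0,0],[0.3,-0.8,0,0,0],[0.3,-0.4,0,-0.6,0],[0.3,0,0,-0.8,0],[0.3,0,0,-0.6,0],[0.3,0,0,0,0],[0.3,0,0,0,0]]]' | grep -E 'pos|grip'
python3 - <<'E'
from h import *
s=np.array(get_state()['position'])
for n in ['scene','top','wrist']:
    im,w,K,P=cloud(n); d=w-s; 
    m=(abs(d[...,0])<.03)&(abs(d[...,1])<.05)&(d[...,2]<.1)&(w[...,2]>.03)
    q=d[m]; print(n,len(q))
    for lo in np.arange(-.04,.1,.01):
        k=(q[:,2]>lo)&(q[:,2]<=lo+.01)
        if k.sum()>2: print('   dz %.3f n%d x %.3f..%.3f y %.3f..%.3f'%(lo+.005,k.sum(),q[k,0].min(),q[k,0].max(),q[k,1].min(),q[k,1].max()))
im,w,K,P=cloud('scene'); cv2.imwrite('pics/fing.png',cv2.resize(im[90:180,110:230,::-1],(640,480),interpolation=cv2.INTER_CUBIC))
u=np.linalg.inv(P)@np.append(s,1); print((K@(u[:3]/u[2]))[:2], 'crop px', ((K@(u[:3]/u[2]))[:2]-[110,90])*5.33)
E
```

```text
position: [0.3969, -0.2866, 0.1249]
grip_width: 0.302
scene 202
   dz 0.035 n24 x -0.009..0.013 y -0.022..0.021
   dz 0.045 n38 x -0.008..0.013 y -0.023..0.022
   dz 0.055 n40 x -0.009..0.015 y -0.023..0.022
   dz 0.065 n37 x -0.007..0.015 y -0.025..0.024
   dz 0.075 n33 x -0.002..0.016 y -0.027..0.025
   dz 0.085 n23 x -0.009..0.012 y -0.028..-0.014
   dz 0.095 n7 x -0.008..0.012 y -0.020..-0.018
top 0
wrist 2371
   dz 0.035 n198 x -0.006..0.012 y -0.023..0.021
   dz 0.045 n280 x -0.002..0.012 y -0.023..0.021
   dz 0.055 n375 x -0.011..0.012 y -0.024..0.022
   dz 0.065 n315 x -0.009..0.012 y -0.026..0.024
   dz 0.075 n97 x -0.011..0.003 y -0.014..0.013
   dz 0.085 n818 x -0.010..0.008 y -0.019..0.018
   dz 0.095 n288 x -0.003..0.014 y -0.020..0.019
[157.53169762 116.12075907] crop px [253.34394834 139.22364584]
```

View pics/fing.png

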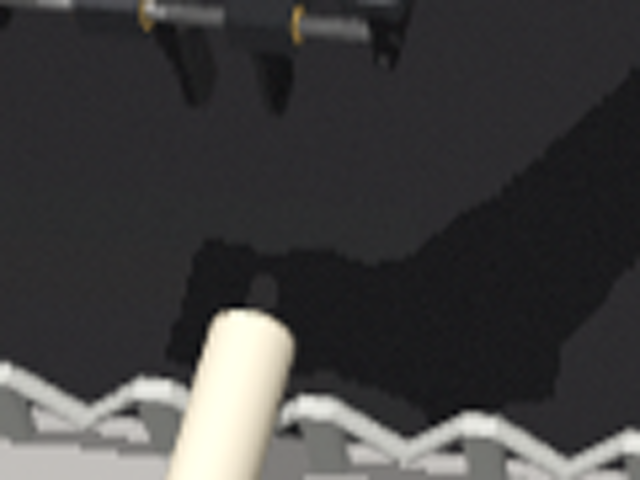

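Key finding: the fingers end well above the reported TCP; the TCP projects to (253,139) in this crop, but the fingertips are at row 105. That explains the missed grips. I'll measure the offset exactly.

Run:
```python
from h import *
s=np.array(get_state()['position'])
for n in ['scene','wrist']:
    im,w,K,P=cloud(n); d=w-s
    m=(abs(d[...,0])<.02)&(abs(d[...,1])<.03)&(d[...,2]>.0)&(d[...,2]<.06); print(n,'tip dz pct',np.percentile(d[m][:,2],[0,2,5]).round(4))
    for y0,y1 in [(.035,.06),(.06,.1)]:
        m=(abs(d[...,0])<.05)&(abs(d[...,1])>y0)&(abs(d[...,1])<y1)&(d[...,2]>0)&(d[...,2]<.2); q=d[m][:,2]
        print('  body',y0,len(q),np.percentile(q,[0,2,10]).round(4) if len(q) else '')
```

```text
scene tip dz pct [0.0304 0.0328 0.0347]
  body 0.035 703 [0.1059 0.1126 0.1195]
  body 0.06 1082 [0.0984 0.1077 0.1198]
wrist tip dz pct [0.0334 0.0345 0.0355]
  body 0.035 25299 [0.1077 0.1143 0.121 ]
  body 0.06 11287 [0.1025 0.1046 0.1067]
```

```bash
python3 -m jog '[[[0.9,0.7,0,0,0],[0.9,0.9,0,0,0],[0.9,0.9,0,0,0],[0.9,0.7,0,0,0],[0.9,0.35,0,0,0],[0.9,0.1,0,0,0],[0.9,0,0,0,0],[0.9,0,0,0,0]]]' | grep pos
python3 -m jog '[[[0.9,0,0,0.5,0],[0.9,0,0,0.8,0],[0.9,0,0,0.8,0],[0.9,0,0,0.6,0],[0.9,0,0,0.25,0],[0.9,0,0,0,0],[0.9,0,0,0,0]]]'
```

```text
position: [0.5423, -0.2944, 0.1259]
time: 65.6
position: [0.544, -0.2943, 0.0088]
tool_rot: [3.14, -0.075, 0.003]
ft_force: [1.0, -0.5, -0.5]
grip_width: 0.897
```

```bash
python3 -m jog '[[[0.9,-0.03,0,0.12,0],[0.9,0,0,0,0],[0.3,0,0,0,0],[0.3,0,0,0,0],[0.3,0,0,0,0],[0.3,0,0,0,0],[0.3,0,0,0,0],[0.3,0,0,0,0]]]' 12 | grep -E 'pos|grip|force'
python3 -m jog '[[[0.3,0.08,0,0,0],[0.3,0.08,0,0,0],[0.3,0.08,0,0,0],[0.3,0.08,0,0,0],[0.3,0.06,0,0,0],[0.3,0,0,0,0],[0.3,0,0,0,0]]]'  | grep -E 'pos|grip|force'
python3 lay.py .5375 -.2936| grep -E 'scene|top'
```

```text
position: [0.5423, -0.2928, 0.003]
ft_force: [0.4, 3.0, 0.5]
grip_width: 0.46
position: [0.5547, -0.2934, 0.0028]
ft_force: [-7.5, 4.6, 6.4]
grip_width: 0.454
scene 360 x [0.0071 0.0634] y [-0.0185  0.0201]
top 571 x [-0.0652 -0.0075] y [-0.0201  0.0175]
```

```bash
python3 -m jog '[[[0.9,0,0,0,0],[0.9,0,0,0,0],[0.9,0,0,0,0],[0.9,0,0,0,0],[0.9,0,0,-0.5,0],[0.9,0,0,-0.9,0],[0.9,0,0,-0.9,0],[0.9,0,0,-0.9,0],[0.9,0,0,-0.9,0],[0.9,0,0,-0.3,0]]]' | grep -E 'pos|grip|force'
python3 -m jog '[[[1,0,-0.6,0,0],[1,0.0,-0.98,0,0],[1,0.0,-0.98,0,0],[1,0.0,-0.98,0,0],[1,0.0,-0.98,0,0],[1,0,-0.98,0,0],[1,0,-0.98,0,0],[1,0,-0.98,0,0],[1,0,-0.6,0,0],[1,0,-0.3,0,0]]]' | grep -E 'pos'
python3 wr.py w4
python3 - <<'E'
from h import *
from m import comps
comps(np.load('w4.npz'),.122,.1335)
E
python3 lay.py .5375 -.2936 | grep -E 'scene|top'
```

```text
position: [0.559, -0.2951, 0.1831]
ft_force: [-0.2, 0.3, 0.1]
grip_width: 0.899
position: [0.5714, 0.0428, 0.1773]
70.075 [0.5714 0.0428 0.1773] [-3.14   0.068  0.005] ft [-1.11 -0.2   0.97] g 0.999
q [ 0.48  0.23 -0.69  1.64  0.15  1.33 -1.85]
scene 890 x [-0.066   0.0628] y [-0.0172  0.0203]
top 1263 x [-0.0652  0.0631] y [-0.0201  0.0177]
```

Tube B is centred within ~2 mm on both rails. Now check where tube A is.

Run:
```python
from h import *
from m import comps
for n in ['scene','top']:
    im,w,K,P=cloud(n); r=im.astype(int); w[(r[...,0]-r[...,2]<8)]=np.nan; print(n); comps({'w':w},.122,.134)
```

```text
scene
   [395, 136, 13, 7, 40] mean [0.4184 0.3027 0.1283] min [0.413 0.287 0.123] max [0.428 0.315 0.133] circ 0.4245 0.301 0.0141
   [392, 141, 16, 11, 50] mean [0.4449 0.2947 0.1279] min [0.429 0.28  0.122] max [0.453 0.315 0.133] circ 0.4348 0.2976 0.0189
top
   [137, 277, 8, 20, 39] mean [0.4325 0.2806 0.1281] min [0.415 0.276 0.122] max [0.45  0.289 0.134] circ 0.4328 0.2883 0.0177
   [124, 279, 9, 16, 35] mean [0.4325 0.308  0.1278] min [0.419 0.301 0.122] max [0.447 0.312 0.134] circ 0.4327 0.3014 0.0141
```

Run:
```python
from h import *
for n in ['scene','top','wrist']:
    im,w,K,P=cloud(n); r=im.astype(int)
    m=((r[...,0]-r[...,2]>8)&(w[...,2]>.01)&(w[...,2]<.16)&(w[...,0]>.3)&(w[...,0]<.9)&(w[...,1]>.0)&(w[...,1]<.5)).astype(np.uint8)
    k,l,s,c=cv2.connectedComponentsWithStats(m)
    for i in range(1,k):
        if s[i,4]>30: q=w[l==i]; print(n,s[i].tolist(),'lo',np.percentile(q,1,axis=0).round(3),'hi',np.percentile(q,99,axis=0).round(3))
    print(n,'grip px', [np.round((K@((np.linalg.inv(P)@np.array([.59,.19,z,1]))[:3]/(np.linalg.inv(P)@np.array([.59,.19,z,1]))[2]))[:2]) for z in (0,.13)])
    uv=np.round((K@((np.linalg.inv(P)@np.array([.59,.19,.13,1]))[:3]/(np.linalg.inv(P)@np.array([.59,.19,.13,1]))[2]))[:2]).astype(int)
    if 0<=uv[0]<560 and 0<=uv[1]<420: print('  seen there',w[uv[1],uv[0]].round(3),im[uv[1],uv[0]])
```

```text
scene [387, 133, 23, 32, 521] lo [0.413 0.279 0.064] hi [0.451 0.325 0.143]
scene [311, 150, 38, 47, 697] lo [0.402 0.101 0.013] hi [0.524 0.186 0.044]
scene [369, 159, 15, 21, 164] lo [0.435 0.243 0.012] hi [0.461 0.272 0.065]
scene [382, 161, 34, 29, 295] lo [0.43  0.276 0.011] hi [0.487 0.352 0.064]
scene grip px [array([347., 224.]), array([354., 197.])]
  seen there [ 0.51   0.208 -0.002] [45 46 48]
top [200, 244, 45, 62, 1112] lo [0.401 0.097 0.02 ] hi [0.52  0.182 0.075]
top [145, 260, 17, 12, 48] lo [0.467 0.274 0.011] hi [0.489 0.301 0.059]
top [146, 273, 31, 42, 216] lo [0.378 0.241 0.011] hi [0.461 0.29  0.059]
top [120, 276, 34, 22, 599] lo [0.413 0.277 0.049] hi [0.453 0.328 0.141]
top grip px [array([205., 216.]), array([194., 205.])]
  seen there [0.615 0.215 0.001] [22 18 20]
wrist [205, 231, 32, 33, 642] lo [0.487 0.099 0.011] hi [0.523 0.132 0.041]
wrist [192, 292, 24, 39, 239] lo [0.394 0.131 0.019] hi [0.453 0.161 0.038]
wrist [233, 296, 16, 11, 53] lo [0.455 0.081 0.074] hi [0.467 0.098 0.077]
wrist [245, 296, 11, 12, 41] lo [0.453 0.073 0.074] hi [0.467 0.085 0.077]
wrist [253, 297, 12, 14, 44] lo [0.449 0.064 0.074] hi [0.464 0.076 0.076]
wrist [255, 306, 9, 25, 34] lo [0.427 0.066 0.074] hi [0.454 0.075 0.082]
wrist [261, 306, 9, 11, 33] lo [0.441 0.059 0.073] hi [0.453 0.068 0.077]
wrist [214, 311, 15, 20, 93] lo [0.424 0.105 0.074] hi [0.448 0.123 0.076]
wrist grip px [array([159., 179.]), array([ 98., 204.])]
  seen there [ 0.562  0.273 -0.   ] [43 40 43]
```

Tube A has been knocked over and now lies on the bench between stand and block, roughly (.40,.18) to (.52,.10). I measure its axis.

```bash
cat > tubeA.py <<'E'
from h import *
for n in ['scene','top']:
    im,w,K,P=cloud(n); r=im.astype(int)
    m=((r[...,0]-r[...,2]>8)&(w[...,2]>.012)&(w[...,2]<.05)&(w[...,0]>.35)&(w[...,0]<.7)&(w[...,1]>-.05)&(w[...,1]<.23)).astype(np.uint8)
    k,l,s,c=cv2.connectedComponentsWithStats(m); i=1+np.argmax(s[1:,4]); q=w[l==i]
    rc=cv2.minAreaRect(q[:,:2].astype(np.float32)); b=cv2.boxPoints(rc)
    t=q[q[:,2]>.036]; u,sv,v=np.linalg.svd(t[:,:2]-t[:,:2].mean(0),full_matrices=False)
    print(n,len(q),'rect c',np.round(rc[0],4),'size',np.round(rc[1],4),'ridge mean',t[:,:2].mean(0).round(4),'dir deg',np.degrees(np.arctan2(v[0,1],v[0,0])).round(2),'zmax',np.percentile(q[:,2],[50,98]).round(4), 'along',np.percentile((q[:,:2]-rc[0])@v[0],[0.5,99.5]).round(4))
E
python3 tubeA.py; python3 -m jog '[[[1,0,0,0,0],[1,0,0,0,0]]]' | grep pos; python3 tubeA.py
```

```text
scene 688 rect c [0.46   0.1437] size [0.0415 0.1343] ridge mean [0.4626 0.144 ] dir deg -27.85 zmax [0.0367 0.0437] along [-0.0663  0.0639]
top 1066 rect c [0.4607 0.1422] size [0.0399 0.1295] ridge mean [0.4627 0.1403] dir deg 152.83 zmax [0.0358 0.0413] along [-0.0637  0.0641]
position: [0.5733, 0.0393, 0.1789]
scene 674 rect c [0.4584 0.1445] size [0.0409 0.1325] ridge mean [0.4614 0.1447] dir deg -28.77 zmax [0.0364 0.0435] along [-0.0647  0.0654]
top 1062 rect c [0.4606 0.1421] size [0.0399 0.1294] ridge mean [0.4614 0.1416] dir deg 152.46 zmax [0.0361 0.0411] along [-0.0636  0.0639]
```

Static: centre (.459,.144), axis at −28°. Gripping its middle would put the hand body over the tool in the stand. So I'll grip it 44 mm towards its −x/+y end, carry it to open bench and regrip there.

```bash
python3 -m jog '[[[0.7,0,0,0,1],[0.7,0,0,0,1],[0.7,0,0,0,1],[0.7,0,0,0,1],[0.7,0,0,0,1],[0.7,0,0,0,0.03],[0.7,0,0,0,0]]]' | grep -E 'pos|rot'
python3 -m jog '[[[0.7,-0.6,-0.15,0,0],[0.7,-0.9,-0.2,0,0],[0.7,-0.9,-0.2,0,0],[0.7,-0.9,-0.2,0,0],[0.7,-0.9,-0.15,0,0],[0.7,-0.5,-0.08,0,0],[0.7,-0.15,0,0,0],[0.7,0,0,0,0],[0.7,0,0,0,0]]]' | grep -E 'pos|rot'
python3 tubeA.py; python3 -c "
from h import *
print(get_state()['joint_positions'])
from m import comps
im,w,K,P=cloud('wrist'); r=im.astype(int)
m=(r[...,0]-r[...,2]>8)&(w[...,2]>.034)&(w[...,2]<.05)&(w[...,1]<.23)&(w[...,1]>.05)&(w[...,0]<.56)
q=w[m]; print(len(q), q.mean(0).round(4) if len(q) else '', np.percentile(q,[2,98],axis=0).round(3) if len(q) else '')"
```

```text
position: [0.5733, 0.0394, 0.1789]
tool_rot: [3.049, -0.755, -0.0]
position: [0.421, 0.1639, 0.1789]
tool_rot: [-3.048, 0.76, 0.0]
scene 730 rect c [0.4581 0.1435] size [0.0432 0.1356] ridge mean [0.4607 0.1446] dir deg -27.48 zmax [0.0365 0.0433] along [-0.0633  0.0655]
top 712 rect c [0.4794 0.1322] size [0.0398 0.0882] ridge mean [0.4811 0.1311] dir deg 151.54 zmax [0.0362 0.0411] along [-0.0435  0.0435]
[ 0.37355781 -0.0951574  -0.7493669   1.90736671 -0.06773868  1.30481
 -2.41470775]
503 [0.4216 0.1563 0.0376] [[0.398 0.091 0.034]
 [0.465 0.183 0.041]]
```

```bash
python3 -m jog '[[[0.7,0,0,0.5,0],[0.7,0,0,0.9,0],[0.7,0,0,0.9,0],[0.7,0,0,0.9,0],[0.7,0,0,0.7,0],[0.7,0,0,0.3,0],[0.7,0,0,0,0],[0.7,0,0,0,0]]]' | grep -E 'pos|force'
```

```text
position: [0.4212, 0.1651, 0.012]
ft_force: [0.2, -0.3, 0.1]
```

```bash
python3 -m jog '[[[0.7,0,0,0.3,0],[0.7,0,0,0.3,0],[0.7,0,0,0.2,0],[0.7,0,0,0,0],[0.7,0,0,0,0]]]' 40 | grep -E 'pos|force'
python3 -m jog '[[[0.3,0,0,0,0],[0.3,0,0,0,0],[0.3,0,0,0,0],[0.3,0,0,0,0],[0.3,0,0,0,0]]]' | grep -E 'pos|force|grip'
```

```text
position: [0.4202, 0.1649, -0.0211]
ft_force: [-0.5, -0.6, -0.5]
position: [0.4203, 0.1648, -0.0209]
ft_force: [0.3, 0.1, 0.9]
grip_width: 0.443
```

```bash
python3 -m jog '[[[0.3,0,0,-0.3,0],[0.3,0,0,-0.8,0],[0.3,0,0,-0.9,0],[0.3,0,0,-0.9,0],[0.3,0,0,-0.8,0],[0.3,0,0,-0.4,0],[0.3,0,0,-0.1,0],[0.3,0,0,0,0]]]' | grep -E 'pos|force|grip'
python3 -m jog '[[[0.3,0.4,0.3,0,0],[0.3,0.7,0.5,0,0],[0.3,0.8,0.55,0,0],[0.3,0.8,0.55,0,0],[0.3,0.8,0.55,0,0],[0.3,0.6,0.4,0,0],[0.3,0.4,0.3,0,0],[0.3,0,0,0,0]]]' | grep -E 'pos|force|grip'
python3 -m jog '[[[0.3,0,0,0,-1],[0.3,0,0,0,-1],[0.3,0,0,0,-1],[0.3,0,0,0,-1],[0.3,0,0,0,-1],[0.3,0,0,0,0],[0.3,0,0,0,0]]]' 
python3 ax.py .40 .68 -.09 .05
```

```text
position: [0.4195, 0.1645, 0.1461]
ft_force: [0.0, -0.2, -0.4]
grip_width: 0.442
position: [0.5203, -0.0316, 0.1463]
ft_force: [0.0, 1.1, -1.6]
grip_width: 0.442
time: 78.2
position: [0.52, -0.0298, 0.147]
tool_rot: [3.141, -0.079, -0.0]
ft_force: [-0.1, -0.0, -1.5]
grip_width: 0.441
scene few 0
top few 0
```

```bash
python3 -m jog '[[[0.3,0,0,0.5,0],[0.3,0,0,0.9,0],[0.3,0,0,0.9,0],[0.3,0,0,0.9,0],[0.3,0,0,0.4,0],[0.3,0,0,0.2,0],[0.3,0,0,0,0],[0.3,0,0,0,0]]]' | grep -E 'pos|force|grip'
python3 ax.py .40 .68 -.09 .05
```

```text
position: [0.5214, -0.0309, -0.0039]
ft_force: [0.1, 0.5, -1.8]
grip_width: 0.442
scene 955 mean [ 0.5726 -0.0335  0.061 ] axis [ 0.849  0.032 -0.528] lo [ 0.5024 -0.0817  0.0192] hi [0.6299 0.0183 0.137 ]
top 22 mean [0.5185 0.0182 0.12  ] axis [-0.999  0.014 -0.032] lo [ 0.4887 -0.0007  0.1137] hi [0.5611 0.0223 0.1373]
```

```bash
python3 -m jog '[[[0.3,0,0,0.15,0],[0.3,0,0,0.12,0],[0.3,0,0,0.1,0],[0.3,0,0,0.03,0],[0.3,0,0,0,0],[0.3,0,0,0,0]]]' | grep -E 'pos|force|grip'
python3 -m jog '[[[0.5,0,0,0,0],[0.7,0,0,0,0],[0.7,0,0,0,0],[0.7,0,0,0,0],[0.7,0,0,-0.5,0],[0.7,0,0,-0.8,0],[0.7,0,0,-0.8,0],[0.7,0,0,-0.8,0],[0.7,0,0,0,0],[0.7,0,0,0,0]]]' | grep -E 'pos|force|grip'
sed -i 's/w\[...,1\]<.23)/w[...,1]<.05)/' tubeA.py; sed -i "s/'scene','top'/'scene','top','wrist'/" tubeA.py; python3 tubeA.py
```

```text
position: [0.5197, -0.0308, -0.0209]
ft_force: [-4.0, 0.1, 5.9]
grip_width: 0.445
position: [0.5197, -0.0309, 0.0943]
ft_force: [-0.7, 0.1, -1.1]
grip_width: 0.694
scene 737 rect c [ 0.5642 -0.0312] size [0.0385 0.1331] ridge mean [ 0.566  -0.0326] dir deg -1.82 zmax [0.0366 0.043 ] along [-0.0656  0.0648]Traceback (most recent call last):
  File "tubeA.py", line 5, in <module>
    k,l,s,c=cv2.connectedComponentsWithStats(m); i=1+np.argmax(s[1:,4]); q=w[l==i]
                                                     ~~~~~~~~~^^^^^^^^^
    return _wrapfunc(a, 'argmax', axis=axis, out=out, **kwds)
    return bound(*args, **kwds)
ValueError: attempt to get argmax of an empty sequence
```

```bash
python3 -m jog '[[[0.7,0.5,0,0,0],[0.7,0.58,0,0,0],[0.7,0,0,0.5,0],[0.7,0,0,0.8,0],[0.7,0,0,0.8,0],[0.7,0,0,0.5,0],[0.7,0,0,0.2,0],[0.7,0,0,0.08,0],[0.7,0,0,0,0]]]' 25 | grep -E 'pos|force|grip'
python3 -m jog '[[[0.3,0,0,0,0],[0.3,0,0,0,0],[0.3,0,0,0,0],[0.3,0,0,0,0],[0.3,0,0,0,0]]]' | grep -E 'pos|force|grip'
```

```text
position: [0.564, -0.0329, -0.0196]
ft_force: [-0.9, 0.0, 0.5]
grip_width: 0.705
position: [0.5637, -0.033, -0.02]
ft_force: [1.2, 1.0, 3.4]
grip_width: 0.451
```

```bash
python3 -m jog '[[[0.3,0,0,-0.4,0],[0.3,0,0,-0.9,0],[0.3,0,0,-0.9,0],[0.3,0,0,-0.7,0],[0.3,0,0,-0.1,0]]]' | grep -E 'pos|force|grip'
python3 -m jog '[[[0.3,-0.05,0.5,0,0],[0.3,-0.07,0.9,0,0],[0.3,-0.07,0.9,0,0],[0.3,-0.07,0.9,0,0],[0.3,-0.07,0.8,0,0],[0.3,0,0.4,0,0],[0.3,0,0.2,0,0],[0.3,0,0,0,0],[0.3,0,0,0,0]]]' | grep -E 'pos|force|grip|rot'
```

```text
position: [0.5652, -0.0329, 0.1025]
ft_force: [0.0, -1.0, -0.9]
grip_width: 0.45
position: [0.5414, -0.2143, 0.0997]
tool_rot: [-3.14, 0.076, -0.0]
ft_force: [-0.4, 0.5, -0.4]
grip_width: 0.452
```

```bash
python3 -m jog '[[[0.3,0,0.08,0.4,0],[0.3,0,0,0.7,0],[0.3,0,0,0.5,0],[0.3,0,0,0.3,0],[0.3,0,0,0.1,0],[0.3,0,0,0,0],[0.3,0,0,0,0]]]' | grep -E 'pos|force|grip'
python3 -m jog '[[[0.3,0,0,0.08,0],[0.3,0,0,0.05,0],[0.3,0,0,0,0]]]' | grep -E 'pos|force|grip'
```

```text
position: [0.5416, -0.2195, 0.0206]
ft_force: [0.2, -0.3, -0.7]
grip_width: 0.453
position: [0.5419, -0.2188, 0.0163]
ft_force: [-0.8, 2.6, 8.6]
grip_width: 0.453
```

```bash
python3 -m jog '[[[0.55,0,0,0,0],[0.55,0,0,0,0],[0.55,0,0,0,0],[0.55,0,0,-0.3,0],[0.55,0,0,-0.8,0],[0.55,0,0,-0.9,0],[0.55,0,0,-0.9,0],[0.55,0,0,-0.9,0],[0.55,0,0,-0.5,0]]]' | grep -E 'pos|force|grip'
python3 lay.py .5413 -.2176| grep -E 'scene|top'; python3 lay.py .5375 -.2936| grep -E 'scene|top'
```

```text
position: [0.5419, -0.2195, 0.1899]
ft_force: [-0.1, -0.6, -0.2]
grip_width: 0.551
scene 874 x [-0.0635  0.0649] y [-0.0168  0.0201]
top 602 x [-0.0626  0.0004] y [-0.0179  0.0173]
scene 887 x [-0.0657  0.0628] y [-0.0168  0.0205]
top 680 x [-0.0653  0.002 ] y [-0.0199  0.0178]
```

```bash
python3 -m jog '[[[1,-0.2,-0.6,0,0],[1,-0.25,-0.95,0,0],[1,-0.25,-0.95,0,0],[1,-0.25,-0.95,0,0],[1,-0.25,-0.95,0,0],[1,-0.25,-0.95,0,0],[1,-0.25,-0.95,0,0],[1,-0.25,-0.95,0,0],[1,-0.25,-0.95,0,0],[1,-0.25,-0.95,0,0]]]' | grep pos
python3 -m jog '[[[1,-0.25,-0.95,0,0],[1,-0.25,-0.95,0,0],[1,-0.25,-0.9,0,0],[1,-0.1,-0.6,0,0],[1,-0.1,-0.3,0,0],[1,0,0,0,0],[1,0,0,0,0]]]'
python3 - <<'E'
from h import *
from m import comps
for n in ['wrist','top','scene']:
    im,w,K,P=cloud(n); r=im.astype(int); w[(r[...,0]-r[...,2]<5)|(w[...,1]<.2)]=np.nan; print(n); comps({'w':w},.135,.146)
print(get_state()['joint_positions'])
E
```

```text
position: [0.4589, 0.1534, 0.1853]
time: 89.7
position: [0.431, 0.2997, 0.1861]
tool_rot: [3.139, -0.081, -0.001]
ft_force: [-0.4, -0.6, 0.6]
grip_width: 1.002
wrist
   [260, 193, 24, 18, 47] mean [0.4455 0.3087 0.138 ] min [0.437 0.298 0.135] max [0.45  0.317 0.141] circ 0.443 0.3075 0.0118
   [264, 208, 36, 27, 108] mean [0.4202 0.3023 0.138 ] min [0.414 0.285 0.135] max [0.438 0.315 0.141] circ 0.4289 0.3003 0.0155
top
   [121, 278, 6, 17, 44] mean [0.433  0.3118 0.1383] min [0.419 0.307 0.136] max [0.448 0.317 0.141] circ 0.4334 0.308 0.0148
scene
   [393, 133, 17, 16, 107] mean [0.431  0.2994 0.1392] min [0.409 0.28  0.135] max [0.452 0.319 0.144] circ 0.4306 0.3002 0.0215
[ 0.24139389  0.13869346 -0.96588196  1.73543975  0.11810851  1.32894189
 -2.37166032]
```

```bash
python3 -m jog '[[[1,0,0,0.5,0],[1,0,0,0.9,0],[1,0,0,0.9,0],[1,0,0,0.7,0],[1,0,0,0.3,0],[1,0,0,0,0],[1,0,0,0,0]]]' 20 | grep -E 'pos|force|grip'
python3 -m jog '[[[1,0,0,0.1,0],[1,0,0,0,0],[0.3,0,0,0,0],[0.3,0,0,0,0],[0.3,0,0,0,0],[0.3,0,0,0,0],[0.3,0,0,0,0],[0.3,0,0,0,0]]]' | grep -E 'pos|force|grip'
```

```text
position: [0.4318, 0.3015, 0.0557]
ft_force: [0.2, 0.1, 0.5]
grip_width: 1.001
position: [0.431, 0.3005, 0.0505]
ft_force: [-0.7, -1.0, 0.9]
grip_width: 0.456
```

```bash
python3 -m jog '[[[0.3,0,0,-0.2,0],[0.3,0,0,-0.3,0],[0.3,0,0,-0.4,0],[0.3,0,0,-0.5,0],[0.3,0,0,-0.6,0],[0.3,0,0,-0.7,0],[0.3,0,0,-0.7,0],[0.3,0,0,-0.4,0],[0.3,0,0,-0.2,0],[0.3,0,0,0,0]]]' | grep -E 'pos|force|grip'
```

```text
position: [0.4309, 0.301, 0.2106]
ft_force: [0.3, -0.4, -1.4]
grip_width: 0.448
```

```bash
python3 -m jog '[[[0.3,0.1,0.6,0,0],[0.3,0.1,0.95,0,0],[0.3,0.1,0.95,0,0],[0.3,0.1,0.95,0,0],[0.3,0.1,0.95,0,0],[0.3,0.1,0.95,0,0],[0.3,0.1,0.95,0,0],[0.3,0.1,0.95,0,0],[0.3,0.1,0.95,0,0],[0.3,0.1,0.95,0,0]]]' | grep pos
python3 -m jog '[[[0.3,0.1,0.9,0,0],[0.3,0.1,0.5,0,0],[0.3,0.1,0.3,0,0],[0.3,0,0,0,0],[0.3,0,0,0,0]]]'
```

```text
position: [0.4516, -0.0676, 0.2093]
time: 94.85
position: [0.4611, -0.1336, 0.2105]
tool_rot: [-3.14, 0.076, 0.0]
ft_force: [-0.2, 0.2, -1.2]
grip_width: 0.456
```

```bash
python3 -m jog '[[[0.3,0,0.1,0.5,0],[0.3,0,0,0.8,0],[0.3,0,0,0.8,0],[0.3,0,0,0.8,0],[0.3,0,0,0.6,0],[0.3,0,0,0.3,0],[0.3,0,0,0,0],[0.3,0,0,0,0]]]' | grep -E 'pos|force|grip'
```

```text
position: [0.4617, -0.1391, 0.0597]
ft_force: [-0.1, 0.1, -1.1]
grip_width: 0.45
```

```bash
python3 -m jog '[[[0.3,0,-0.03,0.1,0],[0.3,0,0,0.05,0],[0.3,0.15,0,0,0],[0.3,0.15,0,0,0],[0.3,0.15,0,0,0],[0.3,0.15,0,0,0],[0.3,0.15,0,0,0],[0.3,0.15,0,0,0],[0.3,0.15,0,0,0],[0.3,0.13,0,0.03,0]]]' 12 | grep -E 'pos|force|grip'
python3 ax.py .4 .64 -.19 -.09
```

```text
position: [0.5085, -0.1402, 0.0514]
ft_force: [-1.3, 0.8, 1.1]
grip_width: 0.454
scene 272 mean [ 0.5123 -0.1413  0.0983] axis [ 0.468 -0.023  0.883] lo [ 0.4636 -0.1637  0.0225] hi [ 0.5422 -0.1181  0.1462]
top 259 mean [ 0.4702 -0.1387  0.0546] axis [ 0.365 -0.156  0.918] lo [ 0.4538 -0.1582  0.0265] hi [ 0.4841 -0.1221  0.0885]
```

```bash
python3 -m jog '[[[0.3,0.15,0,0.04,0],[0.3,0.15,0,0.05,0],[0.3,0.15,0,0.06,0],[0.3,0.15,0,0.07,0],[0.3,0.14,0,0.08,0],[0.3,0.13,0,0.09,0],[0.3,0.13,0,0.1,0],[0.3,0.12,0,0.1,0],[0.3,0,0,0,0]]]' | grep -E 'pos|force|grip'
python3 lay.py .545 -.1417
```

```text
position: [0.5534, -0.1425, 0.0276]
ft_force: [-0.4, 1.4, -0.2]
grip_width: 0.457
scene 351 x [-0.0102  0.0525] y [-0.02    0.0176]
   x -0.01 n 33 zmax 0.0931 ymean -0.0026
   x 0.01 n 41 zmax 0.1000 ymean -0.0025
   x 0.03 n 171 zmax 0.1052 ymean -0.0002
   x 0.05 n 106 zmax 0.1042 ymean -0.0020
top 614 x [-0.079  -0.0141] y [-0.0199  0.0168]
   x -0.07 n 176 zmax 0.0699 ymean -0.0001
   x -0.05 n 196 zmax 0.0773 ymean 0.0003
   x -0.03 n 197 zmax 0.0843 ymean -0.0005
   x -0.01 n 45 zmax 0.0893 ymean -0.0054
```

```bash
python3 -m jog '[[[0.3,0.06,0,0.08,0],[0.3,0.06,0,0.1,0],[0.3,0.06,0,0.1,0],[0.3,0.06,0,0.1,0],[0.3,0,0,0.1,0],[0.3,0,0,0.06,0],[0.3,0,0,0,0]]]' | grep -E 'pos|force|grip'
python3 lay.py .545 -.1417
```

```text
position: [0.5635, -0.1427, 0.008]
ft_force: [-3.4, 1.2, 9.9]
grip_width: 0.457
scene 359 x [0.0029 0.0592] y [-0.0189  0.0179]
   x 0.01 n 40 zmax 0.0771 ymean -0.0040
   x 0.03 n 105 zmax 0.0772 ymean 0.0013
   x 0.05 n 213 zmax 0.0762 ymean -0.0007
top 611 x [-0.0688 -0.0046] y [-0.0197  0.0168]
   x -0.07 n 101 zmax 0.0744 ymean 0.0008
   x -0.05 n 190 zmax 0.0744 ymean 0.0001
   x -0.03 n 185 zmax 0.0754 ymean 0.0002
   x -0.01 n 129 zmax 0.0748 ymean -0.0009
```

Level on both rails, middle 5 mm short; slide it +5 mm in the grip, then release.

```bash
python3 -m jog '[[[0.3,0.04,0,-0.03,0],[0.3,0.05,0,-0.03,0],[0.3,0.05,0,0,0],[0.3,0,0,0,0]]]' 20 | grep -E 'pos|force|grip'
python3 lay.py .545 -.1417| grep -E 'scene|top'
python3 -m jog '[[[0.55,0,0,0,0],[0.55,0,0,0,0],[0.55,0,0,0,0],[0.55,0,0,-0.3,0],[0.55,0,0,-0.8,0],[0.55,0,0,-0.9,0],[0.55,0,0,-0.9,0],[0.55,0,0,-0.9,0],[0.55,0,0,-0.9,0],[0.55,-0.3,0.5,0,0]]]' | grep -E 'pos|force|grip'
for c in ".545 -.1417" ".5413 -.2176" ".5375 -.2936"; do python3 lay.py $c | grep -E 'scene|top'; done
```

```text
position: [0.568, -0.1431, 0.0084]
ft_force: [-2.0, 2.7, 1.4]
grip_width: 0.451
scene 364 x [0.0086 0.0639] y [-0.0195  0.0178]
top 617 x [-0.0645  0.0094] y [-0.0206  0.017 ]
position: [0.558, -0.1609, 0.2014]
ft_force: [-0.2, -0.3, 0.1]
grip_width: 0.551
scene 870 x [-0.0655  0.0634] y [-0.0171  0.0199]
top 755 x [-0.0643  0.0162] y [-0.0197  0.0171]
scene 878 x [-0.064   0.0653] y [-0.017   0.0199]
top 776 x [-0.0623  0.029 ] y [-0.0184  0.0173]
scene 894 x [-0.0663  0.0627] y [-0.0167  0.0204]
top 286 x [-0.0654  0.0095] y [0.0077 0.0181]
```

All three lie level and centred. One last look before handing in.

```bash
python3 -c "
from h import *
st(); im,w,K,P=cloud('scene'); im2,_,_,_=cloud('top')
cv2.imwrite('pics/final.png',np.hstack([cv2.resize(im[:,:,::-1],(400,300)),cv2.resize(im2[:,:,::-1],(400,300))]))
m=np.hypot(w[...,0]-.44,w[...,1]-.09)<.02
m&=w[...,2]>.12; print('handle',w[m].min(0),w[m].max(0))
"
```

```text
101.55 [ 0.555  -0.1616  0.1963] [-3.14e+00  7.80e-02  1.00e-03] ft [ 0.28 -0.37 -0.22] g 0.55
handle [0.43045413 0.0792236  0.1207065 ] [0.45004532 0.09569604 0.14249929]
```

View pics/final.png

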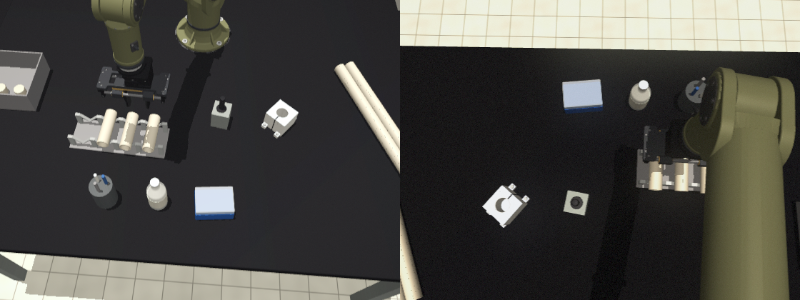

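The final view shows three tubes in the cradle at (107–152,130), the tool upright in its stand at (221,110), the block empty, and the bottle, tip box and cup where they were.

```bash
python3 -c "from bench import job; print(job.close_job())"
```

```text
the job is handed in; nothing more can be done
None
```

I finished the task and handed it in at about 102 s, under the 210 s limit.

**Deburring:** I took the tool from its stand and ran the blade anticlockwise from just before the sawn line, right round and about 30° past it. The vertical force suggested 2–4 mm of blade travel. Between about 75° and 165° it was light, at about 2 mm or just under. In the last part the path drifted from 11 mm to about 13.5 mm off the axis, outside the 10–12 mm that is right but within 5–15 mm. I only estimated travel from noisy wrist force readings.

**Tool:** it hangs upright in its stand. Just after I released it, the handle top and guard lined up to 0.2 mm, and it was still upright in the last picture.

**Tubes:** the cut tube and both bench tubes (there was no third) lie level across both rails, one to a V place. Their middles are within about 2 mm of midway in the last measurements.

**Problems on the way:**
- **Gripper height:** the fingertips end about 32 mm above the reported TCP, which I only noticed while laying the first tube. It slipped in that grip, and one failed regrip reached about 33 N sideways and 34 N upward at the wrist. That is under the 120 N limit; whether any part of the gripper's body pressed on something was not measured.
- **Tool grip:** for the same reason I held the tool near the top of its handle during deburring, at or just above the top of the 25–45 mm range.
- **Fallen tube:** the second bench tube was found lying on the bench between the stand and the block. I did not see what knocked it. I carried it to open bench, regripped it and laid it in the cradle.

The bottle, tip box and pen cup look untouched in the final picture.

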